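# Fetch the grinder's side handle out of a sliding-lid box

## Robot

A 6-joint arm with a two-finger parallel gripper is mounted at the origin on the work surface. World frame = base frame: x ahead of the robot, y to its left, z up, the work surface at z = 0. Lengths are in mm, angles in rad, forces in N, time in s.
With the tool pointing down it reaches from about 350 to 875 mm from the base axis. Payload 4.2 kg.
Tool frame: the origin (TCP) lies at the very end of the fingers, on their centre line; the grasp point (between the pads) lies arm.grip_depth behind it (arm.grip_depth is the distance from the TCP to the grasp point, in mm); x points along the fingers, y is the direction in which the jaws open and shut, and the axes are right-handed (so a half turn about x gives the same grasp; the last joint's range is limited). The gripper opens to 85 mm and grips with 20 to 120 N. Pads are 22 mm wide; open, the fingers measure 114 mm over their backs; the gripper's body (76 mm by 85 mm) begins 54 mm behind the grasp point. The pads swing forward as they close: fully open they stand 13 mm farther back than shut.
Start: joints at [0.259, 0.385, 0.008, 0, -1.194, -0.259], TCP at [624.979, 0.025, 231.312] pointing down, gripper open.
Joint ranges: [-3.14, 3.14], [-1.21, 2.06], [-1.07, 1.41], [-3.16, 2.05], [-2.99, -0.16], [-3.1, 3.1]. Speed limits (rad/s): [2.79, 2.79, 3.14, 3.14, 3.14, 3.14].

## Interface

Orientations are given as a unit quaternion [x, y, z, w].
In Python, from bench import arm, get_image, models gives the robot as it stands.
- The arm moves only by the tool arm_command, never from a script. Its argument "rows" is a list of rows, each an object of numbers: "dx", "dy", "dz": the shift along the tool's x, y, z in m; "wx", "wy", "wz": the turn, a rotation vector about the tool's x, y, z in degrees; "gripper": the closure, from -1 (fully open) to 1 (shut). A call has exactly 8 rows; each row is the pose to reach, as a shift and turn from the pose measured when the call began, along the tool's axes at that moment; what a row does not reach only later rows make up. A row lasts 1/10 s, in which the tool goes at most 50 mm and 8.59 degrees, less where a joint would pass 70% of its speed; a pose out of reach is approached as far as the arm can. A call with a gripper value outside its range is refused whole. The fingers move at their own pace and stop on an object; the grip force is fixed at half the most. Time passes only in rows, so rows that repeat a pose let the fingers close, or fill a call up. It gives the time, the measured TCP pose, the force and the opening at its end, in the units of the state.
- arm.read_state(): the state, without advancing time (a new reading comes with each control period).
- get_image(name): name is "scene" or "side" or "wrist"; returns a dict with "img" (384x512x3 uint8, red, green, blue), "K" (3x3 intrinsics, pixels), "rvec" (rotation vector, rad) and "tvec" (3), from world to camera coordinates, as OpenCV has them; the wrist camera has in their place "T_tool_cam" (4x4, takes a point from camera to tool coordinates, whose origin is the TCP and whose axes are the tool frame's). Camera axes: x right, y down, z forward; pixel columns grow to the right and rows downward; lengths in mm; the calibration is good to about 2 mm. A picture is of the moment at which its call begins: read the wrist's pose just before it. There is no depth.
- arm.job_done(): hands the job in, once; it reports no verdict.
Trained networks look in the newest picture that a camera, given by its name, has taken for a name from the list of things; names that differ only in an ending like _2 or _b are one class to them, and where a whole thing is asked for, a point or a joint stands for the part that bears it (a point fixed in the world has none). Each returns a list of dicts, best first, with "conf" (0 to 1); they miss things now and then, are a little off and sometimes report something else, mostly with a low value. They report only what shows in the picture. A call takes as long as a camera call.
- models.cut_out(camera, query): "mask" (384x512 bool, what is visible of it) and "extent" ([left, top, right, bottom] in pixels, round what is visible of it).
The state is a dict: "clock": time; "joints": joint angles; "joint_vel": joint speeds; "joint_efforts": joint torques, N m; "position": TCP position; "ee_rot": TCP orientation; "contact_force": force on the tool from outside, world axes, zero at the start; "wrist_torque": the same for the moment, N m; "gripper_width": finger opening in mm.
Only numpy, scipy, OpenCV 4.12 (cv2) and the standard library are available. Lean on these libraries where they do the work, as an engineer would, in place of code of your own. Each camera call takes 0.05 s, during which the arm holds its last target.

## Task

The angle grinder's side handle is kept in the wooden sliding-lid box on the sloping stand: lift the lid's lower end up over the lip that holds it, slide the lid out of its grooves, and lay it flat on the black rubber mat, cleat side up and wholly on the mat. Then take the handle out of the box and lay it down flat in the shallow wooden tray. Set both down rather than dropping them, and leave the other things on the bench where they are.

Things in the scene. Friction and masses are not known exactly. Their poses are not given: they have to be found in the camera images.
- stand: Fixed wooden stand, 200 x 190 mm, its top board sloping 30 deg. Origin on the bench under the middle of the box; x points from its low front to its high back (roughly away from the robot), z up.
- box: Open-topped wooden box screwed to the stand, so tilted 30 deg, mouth leaning towards the robot. Origin: centre of its underside, 80 mm above the bench; x points UP the slope, y across, z straight out of the mouth. 172 (x) x 160 (y) mm outside, floor top z = 8, inside x = -76..76, |y| < 66. High end wall x = 76..86, top z = 73. All 'box' figures below are mm in this frame.
- lip (a point): Middle of the lip: top of the low end wall, box x = -86..-76, z = 54. The lid rests on ledges along both sides (top z = 50, inner edges |y| = 66), so the lip stands 4 mm up in front of the closed lid's lower end and stops it sliding out.
- groove_end (a point): Middle, between the two grooves, of the line where they end, box (-25, 0, 65). Grooves run from x = 76 to -25, z = 50..65 high for the 7 mm lid (8 mm of play upwards), under rails (z = 65..73, open between |y| < 67). From x = -25 down to the lip the ledges are open above, between side cheeks (|y| = 74..80, top z = 58).
- lid: Loose plywood lid 150 (x) x 144 (y) x 7 mm, about 0.13 kg, closed at the start: on the ledges, behind the lip, upper part under the rails. Origin: centre of its underside, box (0, 0, 50); axes as the box's while closed. Raised over 4 mm (at most 8) along its z it passes the lip; drawn 101 mm or more along its -x it is clear of the rails.
- cleat (a point): Centre of the lid's wooden grip cleat, a bar 16 (lid x) x 70 (lid y) x 20 mm tall standing on the lid's top face near its lower end: at lid (-47, 0, 17) mm, cleat top at lid z = 27. Pinch it across its 16 mm.
- handle: Loose side handle of the angle grinder, about 0.16 kg, hidden under the lid at first. Black octagonal grip 30 mm across flats, 110 mm long; at its +x end a flange (diameter 36, 7 thick) and a steel threaded stud, 143 mm in all. Origin: middle of the grip on its axis, centre of mass within 15 mm of it; x along the axis to the stud. Does not roll on its flats.
- bed (a point): Top of the bed on which the handle lies at first, under the grip's middle: box (-21, 0, 12). The handle lies along the box's x, stud up the slope, lower end against the low end wall, two flats facing +-y, axis 15 mm over the bed. Strips at |y| = 17..21, top z = 16, flank it; from them to the side walls (|y| = 66) there is free space.
- mat: Flat black rubber mat 250 (x) x 240 (y) x 4 mm, stuck to the bench to the left or right in front of the stand. Origin: centre of its underside, on the bench; x and y along its edges.
- tray: Shallow wooden tray, fixed, 212 (x) x 142 (y) x 26 mm outside, walls and floor 6 mm thick (floor top z = 6), on the other side of the stand from the mat. Origin: centre of its underside; x along its long side. The handle fits lengthwise or slightly skew, not across.
- discs: Stack of grinding discs, diameter 115 mm, 20 mm high, back left. Leave alone. Origin under its centre.
- tape: Roll of paper tape, diameter 100 mm, 24 mm high, back right. Leave alone. Origin under its centre.
- jar: Amber jar with steel lid, diameter 68 mm, 105 mm high, back right. Leave alone. Origin under its centre.
- cartridge: Round pink filter cartridge, diameter 80 mm, 44 mm high, just left of the stand. Leave alone. Origin under its centre.
- offcut: Dark wood offcut 85 x 45 x 30 mm, just right of the stand. Leave alone. Origin under its centre.

How it is judged (in metres and radians):
On the way:
1. the lid has come up over the lip and is sliding out of its grooves: 30 to 110 mm down from its closed place, still in line with the box (x of lid in the frame of box between -0.11 and -0.03 m and z of lid in the frame of box between 0.0515 and 0.075 m and angle between the x axis of lid and the x axis of box, either way round below 0.25 rad), for 0.05 s.
At the end, for the whole second after the job is handed in: The lid lies flat (0.06 rad), cleat up, on the mat, centre within 70 mm of the mat's. The handle lies level (0.12 rad) on the tray's floor, grip centre within 60 mm lengthwise and 55 mm across of the tray's centre. Both at rest (horizontal distance between lid and mat below 0.07 m and angle between lid's own z axis and vertical below 0.06 rad and z of lid in the frame of mat between 0.001 and 0.009 m and x of handle in the frame of tray between -0.06 and 0.06 m and y of handle in the frame of tray between -0.055 and 0.055 m and z of handle in the frame of tray between 0.012 and 0.03 m and angle between handle's own x axis and vertical between 1.45 and 1.69 rad and linear speed of each of lid, handle below 0.02 m/s); the robot touches nothing.
It fails at once if another thing on the bench is pushed more than 30 mm (distance of any of discs, tape, jar, cartridge, offcut from where it was at the start of the episode above 0.03 m).
It fails at once if the jar is tipped over (angle between jar's own z axis and vertical above 0.5 rad).
It fails at once if the lid is dropped (moves faster than 0.8 m/s out of the fingers, as after a fall of 33 mm) (linear speed of lid above 0.8 m/s and contact force between the fingers and lid below 0.05 N).
It fails at once if the handle is dropped (moves faster than 0.8 m/s out of the fingers, as after a fall of 33 mm) (linear speed of handle above 0.8 m/s and contact force between the fingers and handle below 0.05 N).
It also fails if it takes over 58 s, if anything falls off the work surface, if the arm or the gripper's body presses on something with over 40 N, if the wrist force passes 120 N, or if a joint passes its speed limit or range.

## Working session

There is one attempt and no reset: what is moved stays moved. The work goes in short steps, Python scripts to look and compute and a tool call to move; the robot and the scene stay as the last step left them, time stands still between calls to the robot, and variables do not carry over. Pictures are saved under pics/ and viewed, and the job is handed in when it is done.

Besides the shell and the picture viewer there is one more tool, called after "Request:" by a JSON object that holds its "api" and its "payload". arm_command: Moves the arm, as the interface text tells. Its arguments: {"type":"object","properties":{"rows":{"type":"array"}},"required":["rows"]}

```bash
ls; mkdir -p pics
cat > h.py <<'E'
import numpy as np, cv2
from scipy.spatial.transform import Rotation as R
from bench import arm,get_image,models
E
python3 - <<'E'
from h import *
s=arm.read_state(); print(s); print(arm.grip_depth)
for n in ["scene","side","wrist"]:
    d=get_image(n); cv2.imwrite(f"pics/{n}0.png",d["img"][:,:,::-1])
    print(n,{k:np.round(v,3).tolist() for k,v in d.items() if k!="img"})
print(arm.read_state()["clock"])
E
```

```text
pics
{'clock': 0.0, 'joints': array([ 2.58573948e-01,  3.85553241e-01,  6.59346965e-03, -5.08912398e-04,
       -1.19397445e+00, -2.58653342e-01]), 'joint_vel': array([-0.00020484, -0.00172192,  0.0005003 ,  0.00133217,  0.00072646,
        0.00105664]), 'joint_efforts': array([-9.55001960e-04, -3.92286408e+01,  1.88399577e+01,  4.18616563e+00,
       -4.72148502e-03,  8.27910434e-07]), 'position': array([6.24406939e+02, 3.20912859e-03, 2.30209441e+02]), 'ee_rot': array([-0.49940833,  0.50063579,  0.50045748,  0.49949718]), 'contact_force': array([-0.52313993,  0.27357827, -0.26175409]), 'wrist_torque': array([-0.00617525,  0.00127425, -0.01578551]), 'gripper_width': 84.978890033608}
18.700000000000003
scene {'K': [[390.468, 0.0, 259.533], [0.0, 390.468, 188.068], [0.0, 0.0, 1.0]], 'rvec': [1.36, 2.027, -1.014], 'tvec': [240.053, -237.753, 1646.068]}
side {'K': [[355.261, 0.0, 256.445], [0.0, 355.261, 191.756], [0.0, 0.0, 1.0]], 'rvec': [2.113, -0.716, 0.39], 'tvec': [-449.876, 286.754, 631.1]}
wrist {'K': [[295.888, 0.0, 256.863], [0.0, 295.888, 187.943], [0.0, 0.0, 1.0]], 'T_tool_cam': [[-0.0, -0.326, 0.945, -142.435], [1.0, -0.001, 0.0, -0.805], [0.001, 0.945, 0.326, -83.293], [0.0, 0.0, 0.0, 1.0]]}
0.15
```

View pics/scene0.png

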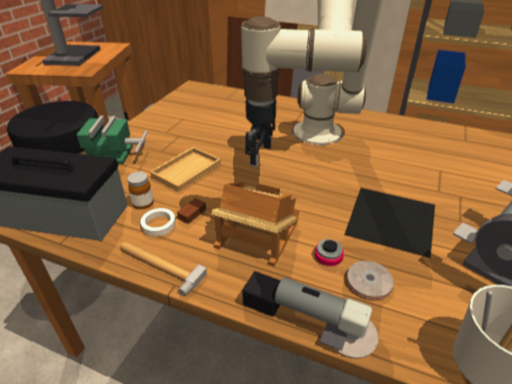

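View pics/side0.png

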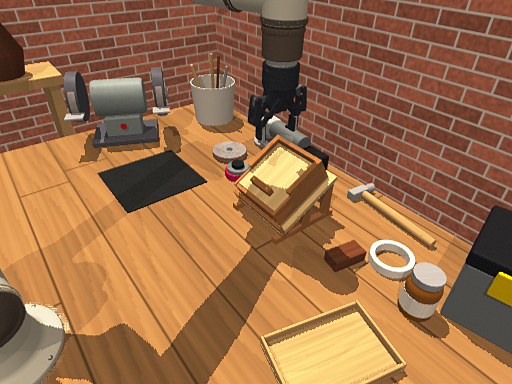

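View pics/wrist0.png

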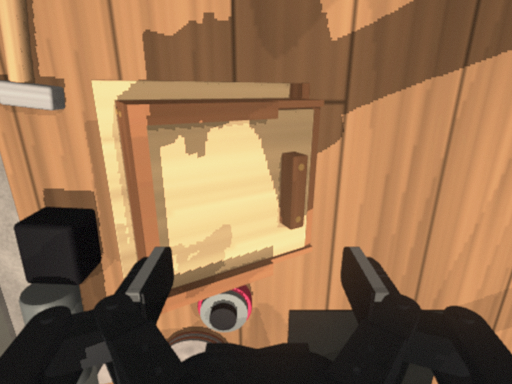

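```bash
cat >> h.py <<'E'
def cam(name,d=None,s=None):
    """returns K, Rwc(world->cam), t"""
    if name!="wrist":
        return d["K"],cv2.Rodrigues(np.array(d["rvec"]))[0],np.array(d["tvec"]).reshape(3)
    T=np.eye(4);T[:3,:3]=R.from_quat(s["ee_rot"]).as_matrix();T[:3,3]=s["position"]
    W=np.linalg.inv(T@np.array(d["T_tool_cam"])); return d["K"],W[:3,:3],W[:3,3]
def proj(C,P):
    K,Rm,t=C; q=(np.atleast_2d(P)@Rm.T+t)@K.T; return q[:,:2]/q[:,2:]
def ray(C,uv,z):
    K,Rm,t=C; o=-Rm.T@t; d=Rm.T@np.linalg.inv(K)@np.array([uv[0],uv[1],1.]); return o+d*(z-o[2])/d[2]
E
python3 - <<'E'
from h import *
import pickle
s=arm.read_state(); print(R.from_quat(s["ee_rot"]).as_matrix().round(3))
out={}
for n in ["scene","side","wrist"]:
    s=arm.read_state(); d=get_image(n); C=cam(n,d,s); im=d["img"].copy(); out[n]=dict(C=C,img=d["img"],m={})
    for q,c in [("lid",(255,0,0)),("cleat",(0,255,0)),("box",(0,0,255)),("stand",(255,255,0)),("mat",(255,0,255)),("tray",(0,255,255)),("offcut",(255,255,255)),("cartridge",(128,255,0))]:
        r=models.cut_out(n,q)
        if r:
            print(n,q,[(round(x["conf"],2),np.round(x["extent"]).tolist(),int(x["mask"].sum())) for x in r[:2]])
            m=r[0]["mask"]; out[n]["m"][q]=m
            cs,_=cv2.findContours(m.astype(np.uint8),0,1); cv2.drawContours(im,cs,-1,c,1)
    cv2.imwrite(f"pics/{n}_m.png",cv2.resize(im,None,fx=1.5,fy=1.5,interpolation=0)[:,:,::-1])
pickle.dump(out,open("o.pkl","wb")); print(arm.read_state()["clock"])
for n in ["scene","side"]:
    for q in ["mat","tray"]:
        m=out[n]["m"][q].astype(np.uint8); cs,_=cv2.findContours(m,0,1); c=max(cs,key=cv2.contourArea); h=cv2.convexHull(c)
        ap=cv2.approxPolyDP(h,4,True)[:,0]; print(n,q,[ray(out[n]["C"],p,4 if q=="mat" else 26).round(0)[:2].tolist() for p in ap])
E
```

```text
[[-0.002 -1.     0.   ]
 [-0.     0.     1.   ]
 [-1.     0.002 -0.   ]]
scene lid [(0.52, [240.0, 182.0, 281.0, 195.0], 245)]
scene cleat [(0.61, [243.0, 186.0, 279.0, 199.0], 230)]
scene box [(0.7, [222.0, 181.0, 295.0, 226.0], 2179), (0.34, [177.0, 196.0, 204.0, 225.0], 450)]
scene stand [(0.66, [214.0, 184.0, 301.0, 269.0], 4193)]
scene mat [(0.91, [346.0, 186.0, 437.0, 257.0], 4442), (0.72, [218.0, 180.0, 294.0, 229.0], 2133)]
scene tray [(0.93, [152.0, 147.0, 220.0, 192.0], 1700), (0.33, [244.0, 184.0, 281.0, 195.0], 254)]
scene offcut [(0.73, [177.0, 197.0, 205.0, 224.0], 479)]
scene cartridge [(0.64, [314.0, 239.0, 343.0, 265.0], 644)]
side lid [(0.9, [239.0, 144.0, 312.0, 209.0], 2446)]
side cleat [(0.57, [240.0, 142.0, 308.0, 208.0], 2385), (0.24, [233.0, 136.0, 329.0, 227.0], 2131)]
side box [(0.73, [236.0, 133.0, 327.0, 226.0], 2317), (0.48, [237.0, 142.0, 310.0, 212.0], 2482)]
side stand [(0.85, [233.0, 137.0, 335.0, 244.0], 4230), (0.34, [212.0, 143.0, 248.0, 160.0], 584)]
side mat [(0.76, [96.0, 151.0, 206.0, 213.0], 3710), (0.71, [323.0, 240.0, 365.0, 272.0], 833)]
si
[... 286 characters left out ...]
, [147.0, 108.0, 315.0, 286.0], 22517), (0.15, [200.0, 286.0, 253.0, 336.0], 1790)]
wrist box [(0.94, [115.0, 96.0, 322.0, 313.0], 10382)]
wrist stand [(0.55, [91.0, 79.0, 324.0, 311.0], 17589), (0.49, [113.0, 96.0, 326.0, 312.0], 11007)]
wrist mat [(0.98, [288.0, 309.0, 442.0, 384.0], 3012)]
wrist cartridge [(0.83, [198.0, 286.0, 255.0, 333.0], 1843)]
1.5
scene mat [[339.0, 243.0], [324.0, 478.0], [571.0, 483.0], [577.0, 248.0]]
scene tray [[384.0, -257.0], [595.0, -297.0], [559.0, -435.0], [351.0, -399.0]]
side mat [[572.0, 248.0], [324.0, 243.0], [328.0, 475.0], [571.0, 475.0]]
side tray [[538.0, -452.0], [521.0, -455.0], [474.0, -444.0], [345.0, -345.0], [373.0, -265.0], [573.0, -320.0]]
```

Run:
```python
import pickle,cv2
o=pickle.load(open("o.pkl","rb"))
im=o["wrist"]["img"][70:320,85:345]; cv2.imwrite("pics/wc.png",cv2.resize(im,None,fx=2.4,fy=2.4,interpolation=cv2.INTER_CUBIC)[:,:,::-1])
im=o["side"]["img"][125:250,225:345]; cv2.imwrite("pics/sc.png",cv2.resize(im,None,fx=4.5,fy=4.5,interpolation=cv2.INTER_CUBIC)[:,:,::-1])
```

```text
(no output)
```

View pics/wc.png

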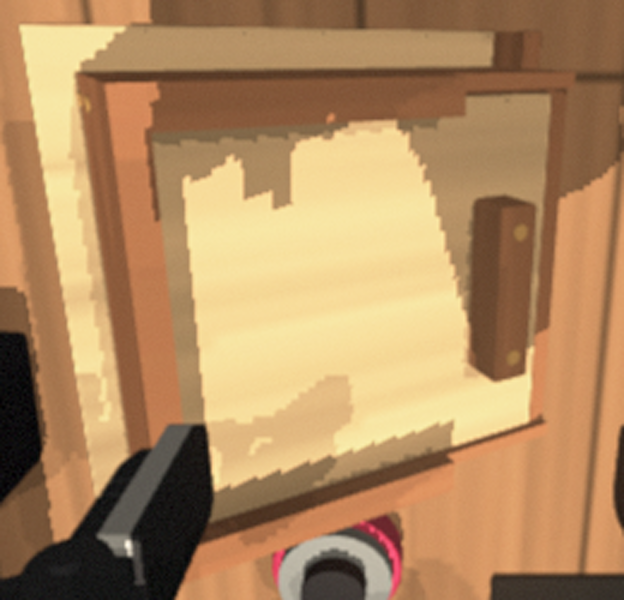

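View pics/sc.png

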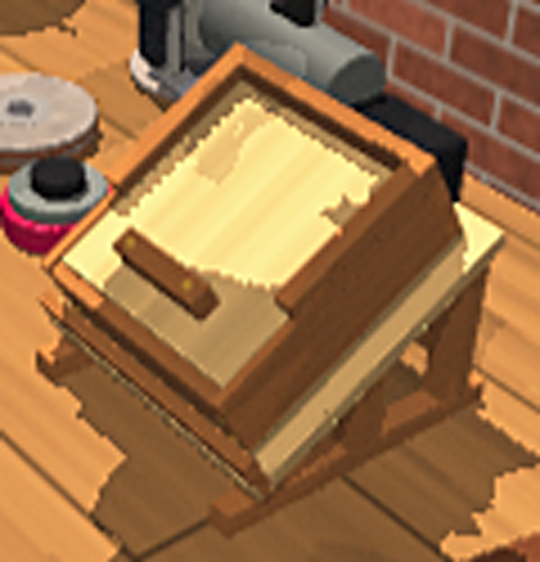

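```bash
cat > fit.py <<'E'
from h import *
import pickle
from scipy.optimize import least_squares
o=pickle.load(open("o.pkl","rb"))
tilt=R.from_euler("y",-30,degrees=True)
def boxpose(p): # x,y,yaw
    Rb=(R.from_euler("z",p[2])*tilt).as_matrix(); return Rb,np.array([p[0],p[1],80.])
def b2w(p,P): Rb,t=boxpose(p); return np.atleast_2d(P)@Rb.T+t
if __name__=="__main__":
    W=[((-55,-35,77),(533,203)),((-55,35,77),(524,376)),((-39,-35,77),(500,198)),((-39,35,77),(495,380)),((86,-80,73),(80,72))]
    S=[((86,80,73),(240,45)),((86,-80,73),(435,160))]
    obs=[("wrist",a,(b[0]/2.4+85-.3,b[1]/2.4+70-.3)) for a,b in W]+[("side",a,(b[0]/4.5+225-.4,b[1]/4.5+125-.4)) for a,b in S]
    def res(p): return np.concatenate([(proj(o[n]["C"],b2w(p,a))[0]-uv) for n,a,uv in obs])
    f=least_squares(res,[680,0,0],loss="soft_l1",x_scale=[10,10,.1]); p=f.x; print(p,np.rad2deg(p[2])); print(res(p).reshape(-1,2).round(1))
    np.save("box.npy",p)
    L=[]
    for y in(80,-80):
        L+=[((86,y,73),(-25,y,73)),((-25,y,73),(-25,y,58)),((-25,y,58),(-86,y,58)),((-86,y,58),(-86,y,0)),((-86,y,0),(86,y,0)),((86,y,0),(86,y,73))]
    L+=[((x,-80,z),(x,80,z)) for x,z in((86,73),(86,0),(-86,0))]+[((-86,-74,54),(-86,74,54)),((-76,-74,54),(-76,74,54))]
    L+=[((x,-35,z),(x,35,z)) for x in(-55,-39) for z in (57,77)]+[((-55,y,z),(-39,y,z)) for y in(-35,35) for z in (57,77)]
    for n,(x,y,X,Y,k) in dict(wrist=(85,70,345,320,2.4),side=(225,125,345,250,4.5),scene=(200,170,310,275,5)).items():
        im=cv2.resize(o[n]["img"][y:Y,x:X],None,fx=k,fy=k,interpolation=cv2.INTER_CUBIC)
        for a,b in L:
            q=(proj(o[n]["C"],b2w(p,[a,b]))-[x,y]+.5)*k
            cv2.line(im,tuple(q[0].astype(int).tolist()),tuple(q[1].astype(int).tolist()),(0,255,0),1)
        cv2.imwrite(f"pics/fit_{n}.png",im[:,:,::-1])
E
python3 fit.py
```

```text
[ 6.68018983e+02  5.32697956e+00 -5.67865023e-03] -0.3253626914684027
[[ 0.6 -2.8]
 [-0.2 -2.3]
 [-0.5  1.2]
 [-1.8 -0.2]
 [ 7.7  0.9]
 [ 0.6 -0.8]
 [ 1.7 -0.7]]
```

```bash
python3 -c "
import cv2,numpy as np
a=[cv2.resize(cv2.imread(f'pics/fit_{n}.png'),(400,400)) for n in ('wrist','side')]
cv2.imwrite('pics/fit2.png',np.hstack(a))"
```

```text
(no output)
```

View pics/fit2.png

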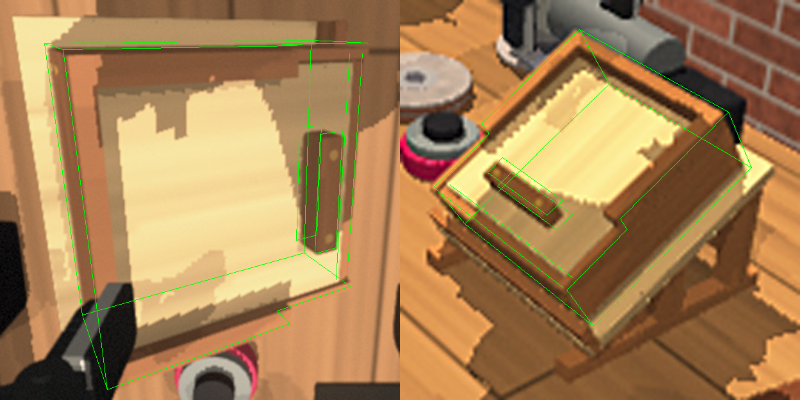

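```bash
sed -i 's/((86,-80,73),(80,72))\]/((86,-80,73),(104,80)),((-86,80,58),(544,420)),((-25,80,73),(452,457)),((-86,-80,58),(574,78))]/' fit.py; python3 fit.py;  python3 -c "
import cv2,numpy as np
a=[cv2.resize(cv2.imread(f'pics/fit_{n}.png'),(400,400)) for n in ('wrist','side')]
cv2.imwrite('pics/fit3.png',np.hstack(a))"
```

```text
[ 6.67504398e+02  6.58861906e+00 -9.51952420e-03] -0.5454285596274492
[[ 1.2 -1. ]
 [ 0.2 -0.8]
 [ 0.2  2.9]
 [-1.4  1.3]
 [-0.7 -0.5]
 [ 0.8  5. ]
 [ 0.1 12.8]
 [ 0.3 -3.9]
 [ 0.2 -1. ]
 [ 1.1 -0.8]]
```

View pics/fit3.png

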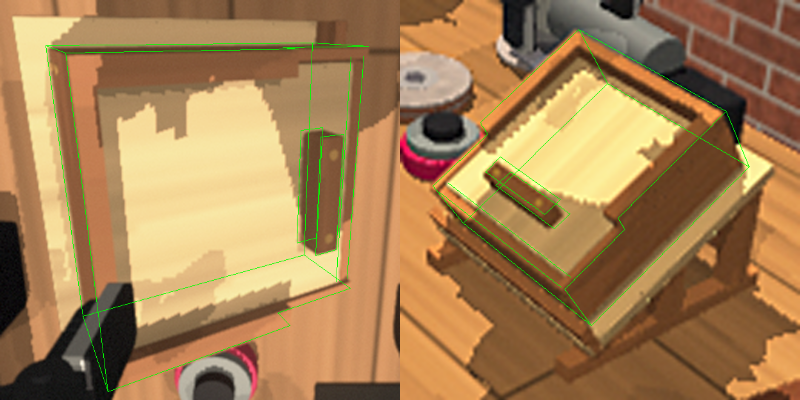

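```bash
sed -i 's/((-86,80,58),(544,420)),((-25,80,73),(452,457)),((-86,-80,58),(574,78))/((-86,74,58),(544,420)),((-25,67,73),(452,457)),((-25,80,73),(452,463))/; s/((86,-80,73),(435,160))/((86,-80,73),(435,160)),((-55,35,77),(116,243)),((-55,-35,77),(205,314)),((-39,-35,77),(217,297)),((-39,35,77),(128,231))/' fit.py; python3 fit.py;  python3 -c "
import cv2,numpy as np
a=[cv2.resize(cv2.imread(f'pics/fit_{n}.png'),(400,400)) for n in ('wrist','side')]
cv2.imwrite('pics/fit4.png',np.hstack(a))"
```

```text
[ 6.67482321e+02  6.09018436e+00 -8.77830113e-03] -0.5029596061061974
[[ 1.2 -1.7]
 [ 0.2 -1.3]
 [ 0.2  2.3]
 [-1.4  0.8]
 [-0.9 -1.3]
 [ 1.3 -0.3]
 [ 0.6  0.6]
 [ 0.2  9.8]
 [ 0.3 -0.9]
 [ 1.3 -0.8]
 [-0.  -0.4]
 [-2.  -2.7]
 [-0.  -3.7]
 [ 1.8 -2.2]]
```

View pics/fit4.png

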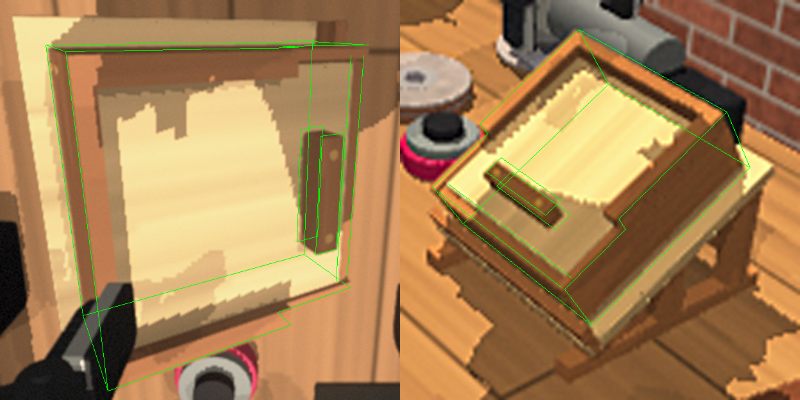

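```bash
cat > go.py <<'E'
from fit import *
p=np.load("box.npy"); Rb,tb=boxpose(p)
def delta(pos,Rt,note=""):
    s=arm.read_state(); A=R.from_quat(s["ee_rot"]); B=R.from_matrix(Rt)
    d=A.inv().apply(np.array(pos)-s["position"]); w=(A.inv()*B).as_rotvec(degrees=True)
    print(note,"target",np.round(pos,1),"dxyz m",(d/1000).round(4),"w deg",w.round(2))
def cols(x,y): x=np.array(x,float);y=np.array(y,float);x/=np.linalg.norm(x);y=y-x*(x@y);y/=np.linalg.norm(y);return np.column_stack([x,y,np.cross(x,y)])
def st():
    s=arm.read_state(); A=R.from_quat(s["ee_rot"]).as_matrix(); print("t",round(s["clock"],2),"pos",s["position"].round(1),"inbox",(Rb.T@(s["position"]-tb)).round(1),"tool x in box",(Rb.T@A[:,0]).round(3),"y",(Rb.T@A[:,1]).round(3),"F",s["contact_force"].round(1),"w",round(s["gripper_width"],1),"j",s["joints"].round(2))
G=cols(-Rb[:,2],-Rb[:,0])   # cleat grasp
H=cols(-Rb[:,2],Rb[:,1])    # handle grasp variants
H2=cols(-Rb[:,2],-Rb[:,1])
E
python3 - <<'E'
from go import *
st(); delta(b2w(p,(-47,0,110))[0],G)
delta(b2w(p,(-47,0,61))[0],G)
E
```

```text
t 1.5 pos [625.    0.  231.3] inbox [ 38.9  -6.4 152.3] tool x in box [-0.5   -0.    -0.866] y [-0.866 -0.009  0.5  ] F [ 0.2  0.1 -0.2] w 85.7 j [ 0.26  0.38  0.01  0.   -1.19 -0.26]
 target [571.8   6.9 151.8] dxyz m [0.0795 0.0532 0.0069] w deg [  0.49   0.13 -30.  ]
 target [596.3   6.7 109.3] dxyz m [0.122  0.0287 0.0067] w deg [  0.49   0.13 -30.  ]
```

Request:
{"api": "arm_command", "payload": {"rows": [{"dx": 0.013, "dy": 0.009, "dz": 0.001, "wz": -5, "gripper": -1}, {"dx": 0.026, "dy": 0.018, "dz": 0.002, "wz": -10, "gripper": -1}, {"dx": 0.04, "dy": 0.027, "dz": 0.003, "wz": -15, "gripper": -1}, {"dx": 0.053, "dy": 0.036, "dz": 0.005, "wz": -20, "gripper": -1}, {"dx": 0.066, "dy": 0.045, "dz": 0.006, "wz": -25, "gripper": -1}, {"dx": 0.0795, "dy": 0.053, "dz": 0.007, "wx": 0.5, "wy": 0.1, "wz": -30, "gripper": -1}, {"dx": 0.0795, "dy": 0.053, "dz": 0.007, "wx": 0.5, "wy": 0.1, "wz": -30, "gripper": -1}, {"dx": 0.0795, "dy": 0.053, "dz": 0.007, "wx": 0.5, "wy": 0.1, "wz": -30, "gripper": -1}]}}

```text
validation failed for argument at $.ro...
```

Run:
```python
from go import *
st(); delta(b2w(p,(-47,0,61))[0],G)
s=arm.read_state();d=get_image("wrist");C=cam("wrist",d,s);im=d["img"].copy()
for x in(-55,-39):
  for z in (57,77):
    q=proj(C,b2w(p,[(x,-35,z),(x,35,z)])).astype(int).tolist(); cv2.line(im,q[0],q[1],(0,255,0),1)
cv2.imwrite("pics/w2.png",im[:,:,::-1]); 
d=get_image("side");cv2.imwrite("pics/s2.png",cv2.resize(d["img"][60:260,150:400],None,fx=3,fy=3)[:,:,::-1])
```

```text
t 1.5 pos [625.    0.  231.3] inbox [ 38.9  -6.4 152.3] tool x in box [-0.5   -0.    -0.866] y [-0.866 -0.009  0.5  ] F [ 0.2  0.1 -0.2] w 85.7 j [ 0.26  0.38  0.01  0.   -1.19 -0.26]
 target [596.3   6.7 109.3] dxyz m [0.122  0.0287 0.0067] w deg [  0.49   0.13 -30.  ]
```

View pics/w2.png

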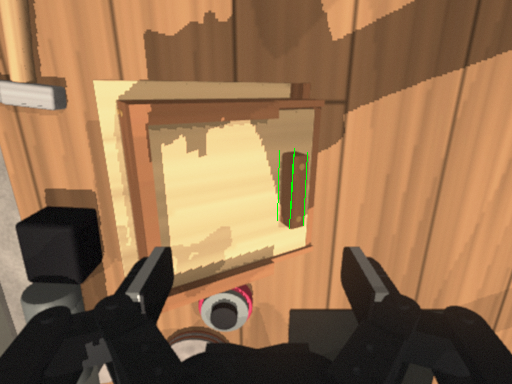

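View pics/s2.png

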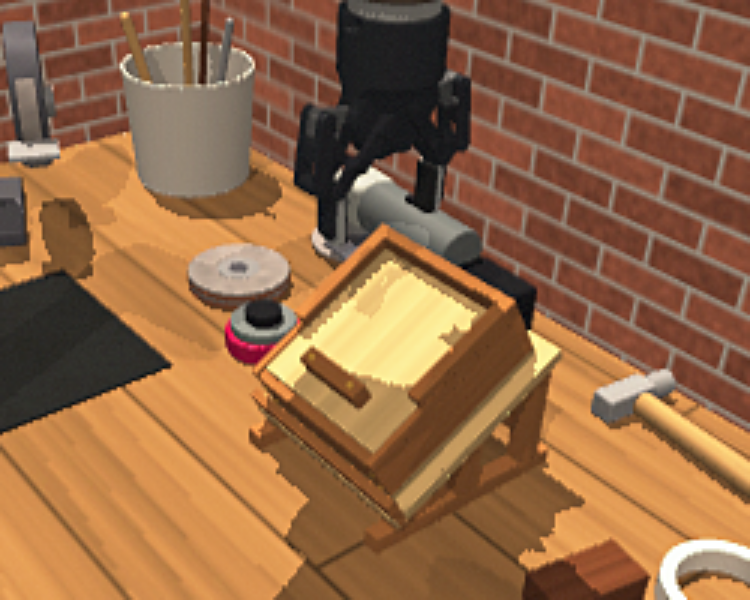

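The overlay lies on the cleat (u 280-307, v 152-228), and the arm hasn't moved. Every row probably needs all seven keys.

Request:
{"api": "arm_command", "payload": {"rows": [{"dx": 0.013, "dy": 0.009, "dz": 0.001, "wx": 0, "wy": 0, "wz": -5, "gripper": -1}, {"dx": 0.026, "dy": 0.018, "dz": 0.002, "wx": 0, "wy": 0, "wz": -10, "gripper": -1}, {"dx": 0.04, "dy": 0.027, "dz": 0.003, "wx": 0, "wy": 0, "wz": -15, "gripper": -1}, {"dx": 0.053, "dy": 0.036, "dz": 0.005, "wx": 0, "wy": 0, "wz": -20, "gripper": -1}, {"dx": 0.066, "dy": 0.045, "dz": 0.006, "wx": 0.5, "wy": 0, "wz": -25, "gripper": -1}, {"dx": 0.08, "dy": 0.053, "dz": 0.007, "wx": 0.5, "wy": 0.1, "wz": -30, "gripper": -1}, {"dx": 0.08, "dy": 0.053, "dz": 0.007, "wx": 0.5, "wy": 0.1, "wz": -30, "gripper": -1}, {"dx": 0.08, "dy": 0.053, "dz": 0.007, "wx": 0.5, "wy": 0.1, "wz": -30, "gripper": -1}]}}

```text
clock: 2.4
position: [571.9, 4.5, 169.2]
ee_rot: [-0.605, 0.367, 0.362, 0.607]
contact_force: [0.2, -0.9, -1.0]
gripper_width: 85.2
```

```bash
cat > look.py <<'E'
from go import *
import sys
n=sys.argv[1]
st()
s=arm.read_state();d=get_image("wrist");C=cam("wrist",d,s);im=d["img"].copy()
if len(sys.argv)>2:
  for x in(-55,-39):
   for z in (57,77):
    q=proj(C,b2w(p,[(x,-35,z),(x,35,z)])).astype(int).tolist(); cv2.line(im,q[0],q[1],(0,255,0),1)
d=get_image("side");a=cv2.resize(d["img"][60:340,60:440],None,fx=1,fy=1)
a=cv2.resize(a,(512,384))
cv2.imwrite(f"pics/{n}.png",cv2.resize(np.hstack([im,a]),(800,300),interpolation=cv2.INTER_AREA)[:,:,::-1])
E
python3 look.py l1 1
python3 - <<'E'
from go import *
delta(b2w(p,(-47,0,61))[0],G)
E
```

```text
t 2.4 pos [571.9   4.5 169.2] inbox [-38.2  -2.4 125. ] tool x in box [-0.036  0.001 -0.999] y [-0.999 -0.002  0.036] F [ 0.2 -0.9 -1. ] w 85.2 j [ 0.26  0.16 -0.84  0.86 -0.16 -1.09]
 target [596.3   6.7 109.3] dxyz m [0.0645 0.0111 0.0007] w deg [-0.1   0.27 -1.73]
```

View pics/l1.png

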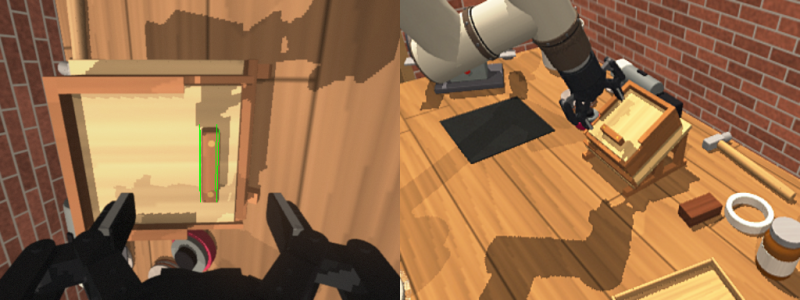

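```bash
cat > kin.py <<'E'
from h import *
import json,os
from scipy.optimize import least_squares
Rx=lambda a:R.from_euler("x",a).as_matrix(); Ry=lambda a:R.from_euler("y",a).as_matrix(); Rz=lambda a:R.from_euler("z",a).as_matrix()
def fk(q,k):
    a1,h,L2,L4,d,L6=k
    A=Rz(q[0]); P=A@np.array([a1+L2*np.sin(q[1]),0,h+L2*np.cos(q[1])])
    A=A@Ry(q[1]-q[2]); P=P+A@[L4,0,0]; A=A@Rx(SG[0]*q[3]); P=P+A@[0,d,0]; A=A@Ry(-q[4]); P=P+A@[L6,0,0]; A=A@Rx(SG[1]*q[5])
    return P,A
SG=[1,1]
def rec():
    s=arm.read_state(); D=json.load(open("kd.json")) if os.path.exists("kd.json") else []
    D.append([list(s["joints"]),list(s["position"]),list(s["ee_rot"])]); json.dump(D,open("kd.json","w"))
E
python3 - <<'E'
from kin import *
import kin
json.dump([[[2.58573948e-01,3.85553241e-01,6.59346965e-03,-5.08912398e-04,-1.19397445e+00,-2.58653342e-01],[624.4,0,230.2],[-0.49940833,0.50063579,0.50045748,0.49949718]]],open("kd.json","w")); rec()
D=json.load(open("kd.json")); print(D[1])
for sg in ((1,1),(1,-1),(-1,1),(-1,-1)):
    kin.SG[:]=sg
    Ms=[fk(q,[0]*6)[1].T@R.from_quat(o).as_matrix() for q,_,o in D]
    print(sg,(R.from_matrix(Ms[0]).inv()*R.from_matrix(Ms[1])).magnitude(), Ms[0].round(2).tolist())
    f=least_squares(lambda k:np.concatenate([fk(q,k)[0]-x for q,x,_ in D]),[0,250,400,400,-150,250]);print(f.x.round(0),f.cost)
E
```

```text
[[0.2574297509598686, 0.15673405543900745, -0.8285264250545809, 0.853419362208942, -0.16008578334251986, -1.0841937103117998], [575.5184976797174, 5.906753971531853, 171.41095353075133], [-0.6040516112219994, 0.3642600568754595, 0.3611822137965037, 0.6099046404006533]]
(1, 1) 0.24559967720681006 [[1.0, -0.0, -0.0], [0.0, 0.49, 0.87], [0.0, -0.87, 0.49]]
[ 980.  408. -581. -170. -160. -298.] 4.7999508788934605e-23
(1, -1) 1.7073109440222416 [[1.0, -0.0, -0.0], [0.0, 0.0, 1.0], [-0.0, -1.0, 0.0]]
[ 980.  408. -581. -170. -160. -298.] 4.7999508788934605e-23
(-1, 1) 1.6510807393744114 [[1.0, 0.0, -0.0], [0.0, 0.49, 0.87], [0.0, -0.87, 0.49]]
[   0.  161.  565.  422. -160.  298.] 9.640894516454048e-25
(-1, -1) 1.1889095476380325e-08 [[1.0, 0.0, -0.0], [0.0, -0.0, 1.0], [0.0, -1.0, -0.0]]
[   0.  161.  565.  422. -160.  298.] 9.640894516454048e-25
```

```bash
cat >> kin.py <<'E'
SG[:]=[-1,-1]
_D=[d for d in json.load(open("kd.json"))]
Kk=least_squares(lambda k:np.concatenate([fk(q,k)[0]-x for q,x,_ in _D]),[0,161,565,422,-160,298]).x
M=fk(_D[0][0],Kk)[1].T@R.from_quat(_D[0][2]).as_matrix()
lo=np.array([-3.14,-1.21,-1.07,-3.16,-2.99,-3.1]);hi=np.array([3.14,2.06,1.41,2.05,-.16,3.1])
def ik(pos,Rt,q0):
    def r(q):
        P,A=fk(q,Kk); return np.concatenate([(P-pos)/100,R.from_matrix(Rt.T@A@M).as_rotvec()])
    f=least_squares(r,np.clip(q0,lo+1e-3,hi-1e-3),bounds=(lo,hi)); e=f.fun; return f.x,np.linalg.norm(e[:3])*100,np.rad2deg(np.linalg.norm(e[3:]))
E
python3 - <<'E'
from go import *
from kin import *
print(Kk.round(1))
q0=_D[1][0]
for phi in (0,10,15,20,-15,-20,-25,-30):
  for seed in (q0,[.3,.3,-.5,-1.5,-.4,1.3],[.3,.3,-.5,1.5,-.4,-1.8]):
    T=G@R.from_euler("y",phi,degrees=True).as_matrix()
    q=seed; out=[]
    for (x,z) in [(-47,100),(-47,61),(-47,67),(-80,67),(-110,67),(-140,67),(-165,67)]:
        q,e,a=ik(b2w(p,(x,0,z))[0],T,q); out.append((np.round(q[3:],2).tolist(),round(e,1),round(a,1)))
    print(phi,out)
E
```

```text
[   0.   160.6  564.9  421.8 -159.8  297.7]Traceback (most recent call last):
  File "<stdin>", line 4, in <module>
NameError: name '_D' is not defined
```

```bash
cat > t.py <<'E'
from go import *
from kin import *
import kin
q0=kin._D[1][0]
for phi in (0,10,15,20,25,-15,-20,-25,-30):
  for i,seed in enumerate((q0,[.3,.3,-.5,-1.5,-.4,1.3],[.3,.3,-.5,1.5,-.4,-1.8])):
    T=G@R.from_euler("y",phi,degrees=True).as_matrix()
    q=seed; out=[]
    for (x,z) in [(-47,100),(-47,61),(-47,67),(-80,67),(-110,67),(-140,67),(-165,67)]:
        q,e,a=ik(b2w(p,(x,0,z))[0],T,q); out.append((np.round(q[3:],2).tolist(),round(e,1),round(a,1)))
    print(phi,i,"maxerr",max(o[1] for o in out),max(o[2] for o in out), [o[0] for o in out][0::2])
E
python3 t.py
```

```text
0 0 maxerr 2.1 11.9 [[0.74, -0.16, -0.99], [0.51, -0.16, -0.77], [0.09, -0.16, -0.38], [-0.56, -0.16, 0.34]]
0 1 maxerr 2.1 11.9 [[0.74, -0.16, -0.98], [0.51, -0.16, -0.77], [0.09, -0.16, -0.38], [-0.56, -0.16, 0.34]]
0 2 maxerr 2.1 11.9 [[0.74, -0.16, -0.98], [0.51, -0.16, -0.77], [0.09, -0.16, -0.38], [-0.56, -0.16, 0.34]]
10 0 maxerr 3.0 9.2 [[1.97, -0.19, -1.98], [2.05, -0.2, -2.05], [2.05, -0.25, -2.09], [2.05, -0.3, -2.13]]
10 1 maxerr 3.0 9.2 [[1.97, -0.19, -1.98], [2.05, -0.2, -2.05], [2.05, -0.25, -2.09], [2.05, -0.3, -2.13]]
10 2 maxerr 3.0 9.2 [[1.97, -0.19, -1.98], [2.05, -0.2, -2.05], [2.05, -0.25, -2.09], [2.05, -0.3, -2.13]]
15 0 maxerr 3.9 6.9 [[1.75, -0.33, -1.89], [1.99, -0.32, -2.06], [2.05, -0.36, -2.15], [2.05, -0.36, -2.17]]
15 1 maxerr 3.9 6.9 [[1.75, -0.33, -1.89], [1.99, -0.32, -2.06], [2.05, -0.36, -2.15], [2.05, -0.36, -2.17]]
15 2 maxerr 3.9 6.9 [[1.75, -0.33, -1.89], [1.99, -0.32, -2.06], [2.05, -0.36, -2.15], [2.05, -0.36, -2.17]]
20 0 maxerr 7.0 5.8 [[1.62, -0.46, -1.85], [1.8, -0.44, -1.99], [2.05, -0.46, -2.2], [2.05, -0.41, -2.2]]
20 1 maxerr 7.0 5.8
[... 1121 characters left out ...]
0.49, 0.61], [-0.87, -0.44, 0.79], [-1.03, -0.42, 1.0]]
-25 0 maxerr 0.0 0.0 [[-0.8, -0.63, 0.7], [-0.85, -0.61, 0.77], [-0.98, -0.57, 0.95], [-1.1, -0.56, 1.14]]
-25 1 maxerr 0.0 0.0 [[-0.8, -0.63, 0.7], [-0.85, -0.61, 0.77], [-0.98, -0.57, 0.95], [-1.1, -0.56, 1.14]]
-25 2 maxerr 0.0 0.0 [[-0.8, -0.63, 0.7], [-0.85, -0.61, 0.77], [-0.98, -0.57, 0.95], [-1.1, -0.56, 1.14]]
-30 0 maxerr 0.0 0.0 [[-0.9, -0.75, 0.83], [-0.94, -0.73, 0.89], [-1.04, -0.7, 1.06], [-1.14, -0.68, 1.24]]
-30 1 maxerr 0.0 0.0 [[-0.9, -0.75, 0.83], [-0.94, -0.73, 0.89], [-1.04, -0.7, 1.06], [-1.14, -0.68, 1.24]]
-30 2 maxerr 0.0 0.0 [[-0.9, -0.75, 0.83], [-0.94, -0.73, 0.89], [-1.04, -0.7, 1.06], [-1.14, -0.68, 1.24]]
```

```bash
cat >> go.py <<'E'
def ph(T,a): return T@R.from_euler("y",a,degrees=True).as_matrix()
G20=ph(G,-20)
E
python3 - <<'E'
from go import *
st(); delta(b2w(p,(-47,0,105))[0],G20)
E
```

```text
t 2.5 pos [575.5   5.9 171.4] inbox [-33.9  -1.  125.1] tool x in box [-0.03   0.005 -1.   ] y [-1.     0.002  0.03 ] F [-0.2 -0.1 -0.4] w 85.4 j [ 0.26  0.16 -0.83  0.85 -0.16 -1.08]
 target [574.3   6.9 147.4] dxyz m [0.0205 0.0125 0.0009] w deg [ -0.4  -19.73  -1.69]
```

Request:
{"api": "arm_command", "payload": {"rows": [{"dx": 0.0, "dy": 0.0, "dz": 0.0, "wx": 0, "wy": -4, "wz": 2, "gripper": -1}, {"dx": 0.0, "dy": 0.005, "dz": 0.0, "wx": 0, "wy": -8, "wz": 2, "gripper": -1}, {"dx": 0.0, "dy": 0.01, "dz": 0.0, "wx": 0, "wy": -12, "wz": 1, "gripper": -1}, {"dx": 0.005, "dy": 0.0125, "dz": 0.001, "wx": 0, "wy": -16, "wz": 0, "gripper": -1}, {"dx": 0.01, "dy": 0.0125, "dz": 0.001, "wx": -0.4, "wy": -19.7, "wz": -1.7, "gripper": -1}, {"dx": 0.02, "dy": 0.0125, "dz": 0.001, "wx": -0.4, "wy": -19.7, "wz": -1.7, "gripper": -1}, {"dx": 0.02, "dy": 0.0125, "dz": 0.001, "wx": -0.4, "wy": -19.7, "wz": -1.7, "gripper": -1}, {"dx": 0.02, "dy": 0.0125, "dz": 0.001, "wx": -0.4, "wy": -19.7, "wz": -1.7, "gripper": -1}]}}

```text
clock: 3.3
position: [577.4, 8.6, 149.1]
ee_rot: [-0.54, 0.241, 0.45, 0.669]
contact_force: [0.0, -1.0, 0.1]
gripper_width: 85.2
```

```bash
python3 look.py l2 1
python3 - <<'E'
from go import *
delta(b2w(p,(-47,0,62.5))[0],G20)
E
```

```text
t 3.3 pos [577.4   8.6 149.1] inbox [-43.5   1.7 104.9] tool x in box [ 0.006  0.346 -0.938] y [-1.     0.003 -0.006] F [ 0.  -1.   0.1] w 85.2 j [ 0.08  0.24 -0.36 -0.67 -0.51  0.52]
 target [595.5   6.7 110.6] dxyz m [ 0.0397  0.0033 -0.0151] w deg [-0.09  0.04  0.28]
```

View pics/l2.png

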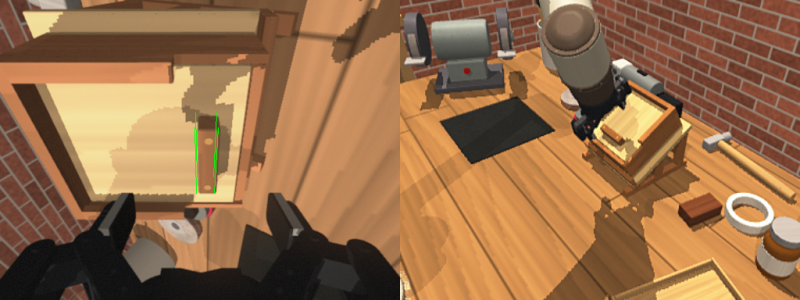

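The overlay lies on the cleat (about u 195-217 and v 112-193 in the half-size view). Now I'll go down around it.

Request:
{"api": "arm_command", "payload": {"rows": [{"dx": 0.007, "dy": 0.003, "dz": -0.003, "wx": 0, "wy": 0, "wz": 0.3, "gripper": -1}, {"dx": 0.014, "dy": 0.003, "dz": -0.006, "wx": 0, "wy": 0, "wz": 0.3, "gripper": -1}, {"dx": 0.021, "dy": 0.003, "dz": -0.009, "wx": 0, "wy": 0, "wz": 0.3, "gripper": -1}, {"dx": 0.028, "dy": 0.003, "dz": -0.012, "wx": 0, "wy": 0, "wz": 0.3, "gripper": -1}, {"dx": 0.034, "dy": 0.003, "dz": -0.014, "wx": 0, "wy": 0, "wz": 0.3, "gripper": -1}, {"dx": 0.0395, "dy": 0.003, "dz": -0.015, "wx": 0, "wy": 0, "wz": 0.3, "gripper": -1}, {"dx": 0.0395, "dy": 0.003, "dz": -0.015, "wx": 0, "wy": 0, "wz": 0.3, "gripper": -1}, {"dx": 0.0395, "dy": 0.003, "dz": -0.015, "wx": 0, "wy": 0, "wz": 0.3, "gripper": -1}]}}

```text
clock: 4.2
position: [595.7, 6.7, 110.8]
ee_rot: [-0.54, 0.245, 0.452, 0.667]
contact_force: [-0.1, -0.2, -0.9]
gripper_width: 85.7
```

```bash
python3 look.py l3 1
python3 - <<'E'
from go import *
delta(b2w(p,(-47,0,62.5))[0],G20)
E
```

```text
t 4.2 pos [595.7   6.7 110.8] inbox [-46.8   0.   62.6] tool x in box [-0.001  0.343 -0.939] y [-1.     0.001  0.001] F [-0.1 -0.2 -0.9] w 85.7 j [ 0.05  0.33 -0.33 -0.74 -0.48  0.62]
 target [595.5   6.7 110.6] dxyz m [ 0.0004  0.0005 -0.0002] w deg [-0.08  0.04  0.01]
```

View pics/l3.png

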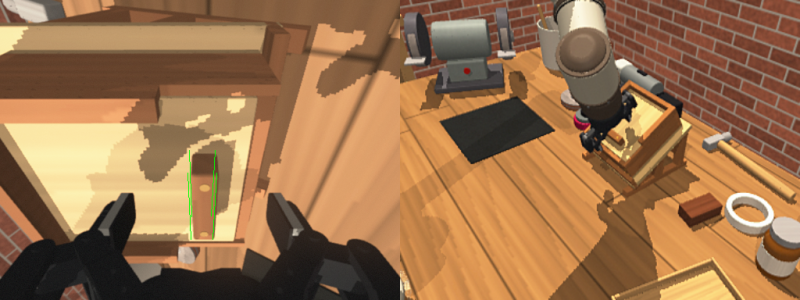

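The cleat sits between the fingers and no contact force shows, so I'll close.

Request:
{"api": "arm_command", "payload": {"rows": [{"dx": 0, "dy": 0, "dz": 0, "wx": 0, "wy": 0, "wz": 0, "gripper": 1}, {"dx": 0, "dy": 0, "dz": 0, "wx": 0, "wy": 0, "wz": 0, "gripper": 1}, {"dx": 0, "dy": 0, "dz": 0, "wx": 0, "wy": 0, "wz": 0, "gripper": 1}, {"dx": 0, "dy": 0, "dz": 0, "wx": 0, "wy": 0, "wz": 0, "gripper": 1}, {"dx": 0, "dy": 0, "dz": 0, "wx": 0, "wy": 0, "wz": 0, "gripper": 1}, {"dx": 0, "dy": 0, "dz": 0, "wx": 0, "wy": 0, "wz": 0, "gripper": 1}, {"dx": 0, "dy": 0, "dz": 0, "wx": 0, "wy": 0, "wz": 0, "gripper": 1}, {"dx": 0, "dy": 0, "dz": 0, "wx": 0, "wy": 0, "wz": 0, "gripper": 1}]}}

```text
clock: 5.1
position: [595.3, 6.8, 111.3]
ee_rot: [-0.54, 0.244, 0.452, 0.667]
contact_force: [-4.8, -0.6, 4.5]
gripper_width: 14.7
```

```bash
python3 look.py l4 1
python3 - <<'E'
from go import *
s=arm.read_state();b=Rb.T@(s["position"]-tb);A=R.from_quat(s["ee_rot"]).as_matrix()
delta(b2w(p,b+[0,0,6.])[0],A)
E
```

```text
t 5.1 pos [595.3   6.8 111.3] inbox [-46.9   0.   63.2] tool x in box [-0.     0.343 -0.939] y [-1.     0.001  0.001] F [-4.8 -0.6  4.5] w 14.7 j [ 0.05  0.32 -0.33 -0.74 -0.49  0.62]
 target [592.3   6.8 116.5] dxyz m [-0.0056  0.      0.0021] w deg [-0.  0.  0.]
```

View pics/l4.png

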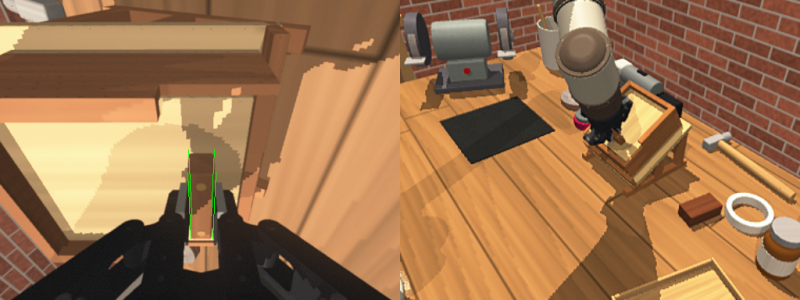

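Request:
{"api": "arm_command", "payload": {"rows": [{"dx": -0.0015, "dy": 0, "dz": 0.0005, "wx": 0, "wy": 0, "wz": 0, "gripper": 1}, {"dx": -0.003, "dy": 0, "dz": 0.001, "wx": 0, "wy": 0, "wz": 0, "gripper": 1}, {"dx": -0.0045, "dy": 0, "dz": 0.0015, "wx": 0, "wy": 0, "wz": 0, "gripper": 1}, {"dx": -0.0056, "dy": 0, "dz": 0.002, "wx": 0, "wy": 0, "wz": 0, "gripper": 1}, {"dx": -0.0056, "dy": 0, "dz": 0.002, "wx": 0, "wy": 0, "wz": 0, "gripper": 1}, {"dx": -0.0056, "dy": 0, "dz": 0.002, "wx": 0, "wy": 0, "wz": 0, "gripper": 1}, {"dx": -0.0056, "dy": 0, "dz": 0.002, "wx": 0, "wy": 0, "wz": 0, "gripper": 1}, {"dx": -0.0056, "dy": 0, "dz": 0.002, "wx": 0, "wy": 0, "wz": 0, "gripper": 1}]}}

```text
clock: 6.0
position: [592.3, 6.8, 116.4]
ee_rot: [-0.54, 0.244, 0.452, 0.667]
contact_force: [0.3, 0.2, -1.2]
gripper_width: 14.2
```

```bash
python3 look.py l5
python3 - <<'E'
from go import *
d=get_image("side");cv2.imwrite("pics/s5.png",cv2.resize(d["img"][120:260,215:355],None,fx=4,fy=4,interpolation=2)[:,:,::-1])
E
```

```text
t 6.0 pos [592.3   6.8 116.4] inbox [-46.9   0.   69.1] tool x in box [-0.001  0.343 -0.939] y [-1.     0.001  0.001] F [ 0.3  0.2 -1.2] w 14.2 j [ 0.06  0.31 -0.34 -0.73 -0.49  0.6 ]
```

View pics/s5.png

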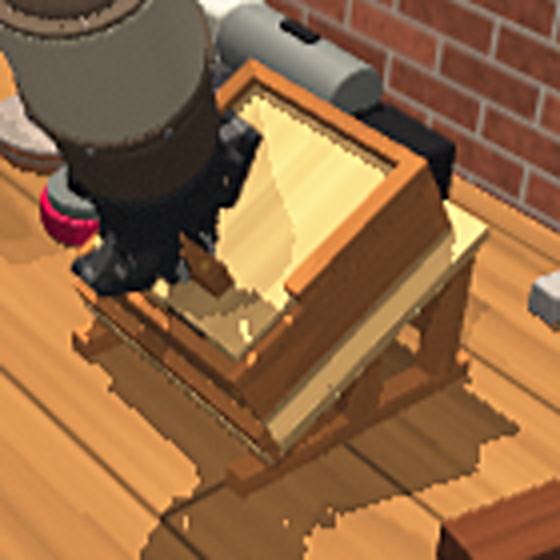

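View pics/l5.png

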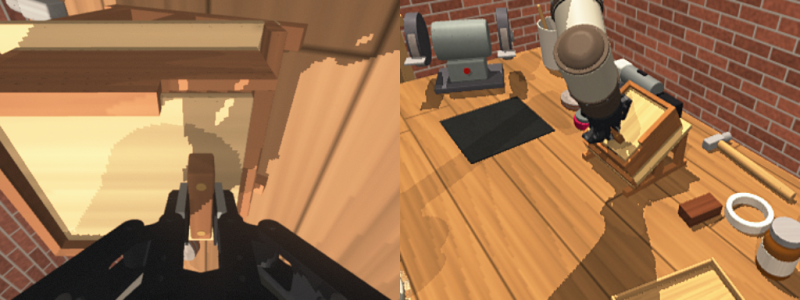

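The cleat is held and the force has dropped to about the lid's weight. Sliding it out now.

Request:
{"api": "arm_command", "payload": {"rows": [{"dx": 0, "dy": 0.005, "dz": 0, "wx": 0, "wy": 0, "wz": 0, "gripper": 1}, {"dx": 0, "dy": 0.01, "dz": 0, "wx": 0, "wy": 0, "wz": 0, "gripper": 1}, {"dx": 0, "dy": 0.016, "dz": 0, "wx": 0, "wy": 0, "wz": 0, "gripper": 1}, {"dx": 0, "dy": 0.022, "dz": 0, "wx": 0, "wy": 0, "wz": 0, "gripper": 1}, {"dx": 0, "dy": 0.028, "dz": 0, "wx": 0, "wy": 0, "wz": 0, "gripper": 1}, {"dx": 0, "dy": 0.034, "dz": 0, "wx": 0, "wy": 0, "wz": 0, "gripper": 1}, {"dx": 0, "dy": 0.04, "dz": 0, "wx": 0, "wy": 0, "wz": 0, "gripper": 1}, {"dx": 0, "dy": 0.04, "dz": 0, "wx": 0, "wy": 0, "wz": 0, "gripper": 1}]}}

```text
clock: 6.95
position: [556.6, 7.0, 95.8]
ee_rot: [-0.539, 0.245, 0.452, 0.667]
contact_force: [-0.1, -0.6, -1.3]
gripper_width: 14.3
```

```bash
python3 look.py l6
python3 - <<'E'
from go import *
delta(b2w(p,(-155,0,69.5))[0],G20)
E
```

```text
t 6.95 pos [556.6   7.   95.8] inbox [-88.1  -0.   69.1] tool x in box [-0.002  0.343 -0.939] y [-1.     0.002  0.002] F [-0.1 -0.6 -1.3] w 14.3 j [ 0.04  0.3  -0.41 -0.81 -0.46  0.71]
 target [498.5   7.6  62.7] dxyz m [-0.0003  0.0682  0.0001] w deg [-0.08  0.05 -0.01]
```

View pics/l6.png

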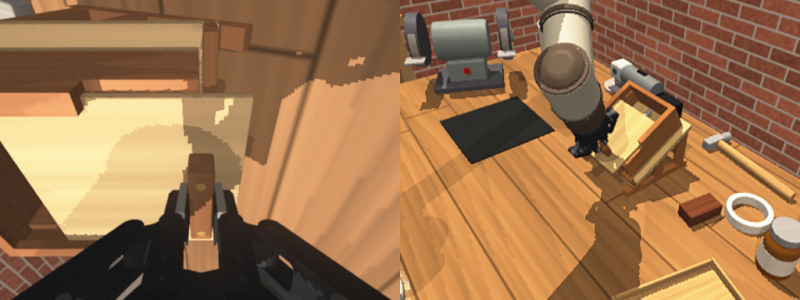

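The lid is over the lip and about 41 mm out with no drag, and its edge shows past the lip. I'll draw it the rest of the way.

Request:
{"api": "arm_command", "payload": {"rows": [{"dx": 0, "dy": 0.01, "dz": 0, "wx": 0, "wy": 0, "wz": 0, "gripper": 1}, {"dx": 0, "dy": 0.02, "dz": 0, "wx": 0, "wy": 0, "wz": 0, "gripper": 1}, {"dx": 0, "dy": 0.03, "dz": 0, "wx": 0, "wy": 0, "wz": 0, "gripper": 1}, {"dx": 0, "dy": 0.04, "dz": 0, "wx": 0, "wy": 0, "wz": 0, "gripper": 1}, {"dx": 0, "dy": 0.05, "dz": 0, "wx": 0, "wy": 0, "wz": 0, "gripper": 1}, {"dx": 0, "dy": 0.06, "dz": 0, "wx": 0, "wy": 0, "wz": 0, "gripper": 1}, {"dx": 0, "dy": 0.072, "dz": 0, "wx": 0, "wy": 0, "wz": 0, "gripper": 1}, {"dx": 0, "dy": 0.072, "dz": 0, "wx": 0, "wy": 0, "wz": 0, "gripper": 1}]}}

```text
clock: 7.85
position: [494.4, 7.4, 60.0]
ee_rot: [-0.539, 0.245, 0.452, 0.667]
contact_force: [-0.9, -0.2, -0.8]
gripper_width: 14.5
```

```bash
cat > mp.py <<'E'
from go import *
from kin import *
# place: lid level, lid x along +world x ; tool y=-lid x; tool lean phi
matc=np.array([450.,361.])
def lidT(phi,yaw=0): 
    B=R.from_euler("z",yaw,degrees=True).as_matrix(); return ph(cols(-B[:,2],-B[:,0]),phi)
E
python3 look.py l7
python3 - <<'E'
from mp import *
s=arm.read_state(); q0=s["joints"]
for phi in (-20,-10,0):
  for yaw in (0,20,40):
    c=R.from_euler("z",yaw,degrees=True).apply([-47,0,0])
    q,e,a=ik(np.array([450,361,15.])+c,lidT(phi,yaw),q0); print(phi,yaw,q.round(2),round(e,1),round(a,1))
delta([480,100,170],lidT(-20),"A")
E
```

```text
t 7.85 pos [494.4   7.4  60. ] inbox [-159.9   -0.2   69.2] tool x in box [-0.002  0.343 -0.939] y [-1.     0.002  0.002] F [-0.9 -0.2 -0.8] w 14.5 j [-0.02  0.29 -0.52 -1.   -0.43  0.97]
-20 0 [ 0.87  0.45 -0.42 -0.5  -0.48 -0.44] 0.0 0.0
-20 20 [ 0.79  0.48 -0.35 -0.53 -0.66 -0.03] 0.0 0.0
-20 40 [ 0.75  0.52 -0.27 -0.49 -0.82  0.3 ] 0.0 0.0
-10 0 [ 0.97  0.47 -0.46 -0.2  -0.51 -0.8 ] 0.0 0.0
-10 20 [ 0.91  0.48 -0.41 -0.26 -0.6  -0.35] 0.0 0.0
-10 40 [ 0.87  0.5  -0.37 -0.27 -0.69  0.04] 0.0 0.0
0 0 [ 1.03  0.5  -0.45  0.   -0.62 -1.03] 0.0 0.0
0 20 [ 1.01  0.49 -0.47  0.   -0.61 -0.66] 0.0 0.0
0 40 [ 0.98  0.49 -0.48  0.   -0.61 -0.28] 0.0 0.0
A target [480 100 170] dxyz m [-0.065  -0.0397  0.1222] w deg [ 9.76 -0.1  28.4 ]
```

View pics/l7.png

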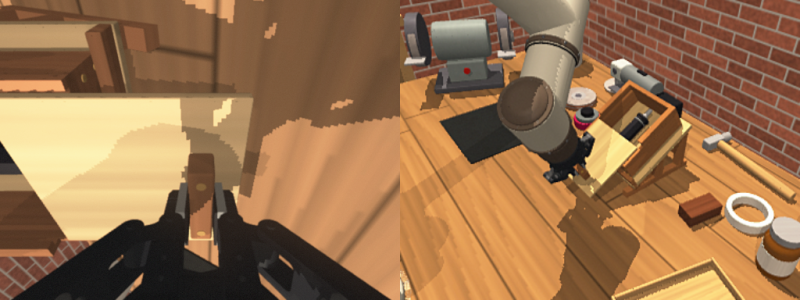

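The lid is clear of the rails and the black handle shows in the open box. I'll lift straight off the slope.

Request:
{"api": "arm_command", "payload": {"rows": [{"dx": -0.008, "dy": 0, "dz": 0.003, "wx": 0, "wy": 0, "wz": 0, "gripper": 1}, {"dx": -0.018, "dy": 0, "dz": 0.007, "wx": 0, "wy": 0, "wz": 0, "gripper": 1}, {"dx": -0.028, "dy": 0, "dz": 0.01, "wx": 0, "wy": 0, "wz": 0, "gripper": 1}, {"dx": -0.038, "dy": 0, "dz": 0.014, "wx": 0, "wy": 0, "wz": 0, "gripper": 1}, {"dx": -0.048, "dy": 0, "dz": 0.017, "wx": 0, "wy": 0, "wz": 0, "gripper": 1}, {"dx": -0.058, "dy": 0, "dz": 0.021, "wx": 0, "wy": 0, "wz": 0, "gripper": 1}, {"dx": -0.065, "dy": 0, "dz": 0.024, "wx": 0, "wy": 0, "wz": 0, "gripper": 1}, {"dx": -0.065, "dy": 0, "dz": 0.024, "wx": 0, "wy": 0, "wz": 0, "gripper": 1}]}}

```text
clock: 8.75
position: [462.4, 8.2, 122.6]
ee_rot: [-0.541, 0.243, 0.451, 0.667]
contact_force: [0.9, 0.2, -1.7]
gripper_width: 14.5
```

Run:
```python
from mp import *
st(); q=arm.read_state()["joints"]
for P,T in (([430,110,190],lidT(-20)),([403,361,120],lidT(-20))):
    q,e,a=ik(np.array(P,float),T,q); print(q.round(2),e.round(1),a.round(1))
delta([430,110,190],lidT(-20))
```

```text
t 8.75 pos [462.4   8.2 122.6] inbox [-156.4    0.3  139.4] tool x in box [ 0.004  0.343 -0.939] y [-1.    -0.    -0.004] F [ 0.9  0.2 -1.7] w 14.5 j [ 0.06  0.11 -0.58 -0.79 -0.45  0.67]
[ 0.37  0.11 -0.38 -0.39 -0.99 -0.17] 0.0 0.0
[ 0.89  0.28 -0.38 -0.36 -0.66 -0.63] 0.0 0.0
 target [430 110 190] dxyz m [-0.0357 -0.0052  0.121 ] w deg [ 9.89 -0.1  28.56]
```

Request:
{"api": "arm_command", "payload": {"rows": [{"dx": -0.006, "dy": -0.001, "dz": 0.014, "wx": 1, "wy": 0, "wz": 3, "gripper": 1}, {"dx": -0.012, "dy": -0.002, "dz": 0.03, "wx": 2, "wy": 0, "wz": 7, "gripper": 1}, {"dx": -0.018, "dy": -0.003, "dz": 0.048, "wx": 4, "wy": 0, "wz": 12, "gripper": 1}, {"dx": -0.023, "dy": -0.004, "dz": 0.066, "wx": 6, "wy": 0, "wz": 17, "gripper": 1}, {"dx": -0.028, "dy": -0.005, "dz": 0.085, "wx": 8, "wy": 0, "wz": 22, "gripper": 1}, {"dx": -0.033, "dy": -0.005, "dz": 0.105, "wx": 9, "wy": 0, "wz": 26, "gripper": 1}, {"dx": -0.036, "dy": -0.005, "dz": 0.121, "wx": 9.9, "wy": -0.1, "wz": 28.6, "gripper": 1}, {"dx": -0.036, "dy": -0.005, "dz": 0.121, "wx": 9.9, "wy": -0.1, "wz": 28.6, "gripper": 1}]}}

```text
clock: 9.55
position: [431.7, 111.6, 191.0]
ee_rot: [-0.406, 0.404, 0.58, 0.579]
contact_force: [0.0, 1.0, -1.7]
gripper_width: 14.3
```

```bash
python3 look.py l8
python3 - <<'E'
from mp import *
delta([403,361,90],lidT(-20))
E
```

```text
t 9.55 pos [431.7 111.6 191. ] inbox [-149.5  103.4  214.5] tool x in box [-0.471  0.343 -0.813] y [-0.867 -0.011  0.498] F [ 0.   1.  -1.7] w 14.3 j [ 0.37  0.11 -0.38 -0.39 -0.99 -0.17]
 target [403 361  90] dxyz m [0.1796 0.0267 0.2017] w deg [ 0.02  0.01 -0.04]
```

View pics/l8.png

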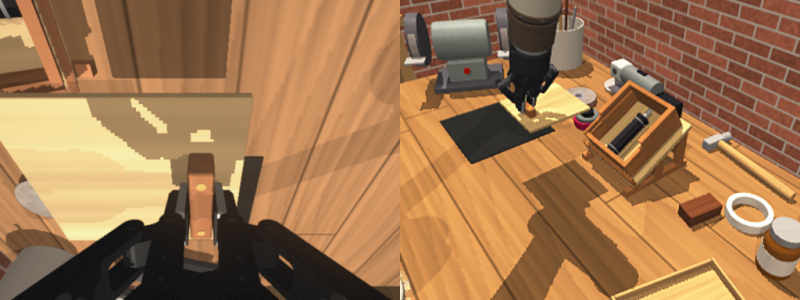

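Request:
{"api": "arm_command", "payload": {"rows": [{"dx": 0.02, "dy": 0.003, "dz": 0.025, "wx": 0, "wy": 0, "wz": 0, "gripper": 1}, {"dx": 0.045, "dy": 0.007, "dz": 0.055, "wx": 0, "wy": 0, "wz": 0, "gripper": 1}, {"dx": 0.075, "dy": 0.012, "dz": 0.085, "wx": 0, "wy": 0, "wz": 0, "gripper": 1}, {"dx": 0.105, "dy": 0.017, "dz": 0.12, "wx": 0, "wy": 0, "wz": 0, "gripper": 1}, {"dx": 0.135, "dy": 0.021, "dz": 0.155, "wx": 0, "wy": 0, "wz": 0, "gripper": 1}, {"dx": 0.16, "dy": 0.024, "dz": 0.182, "wx": 0, "wy": 0, "wz": 0, "gripper": 1}, {"dx": 0.18, "dy": 0.027, "dz": 0.202, "wx": 0, "wy": 0, "wz": 0, "gripper": 1}, {"dx": 0.18, "dy": 0.027, "dz": 0.202, "wx": 0, "wy": 0, "wz": 0, "gripper": 1}]}}

```text
clock: 10.45
position: [401.5, 362.5, 87.2]
ee_rot: [-0.406, 0.407, 0.58, 0.577]
contact_force: [0.6, 0.3, -1.5]
gripper_width: 14.3
```

```bash
python3 look.py l9
python3 - <<'E'
from mp import *
delta([403,361,26],lidT(-20))
d=get_image("scene");cv2.imwrite("pics/sc9.png",cv2.resize(d["img"][120:300,240:460],None,fx=3,fy=3,interpolation=2)[:,:,::-1])
E
```

```text
t 10.45 pos [401.5 362.5  87.2] inbox [-229.4  354.1  140.8] tool x in box [-0.476  0.34  -0.811] y [-0.865 -0.012  0.502] F [ 0.6  0.3 -1.5] w 14.3 j [ 0.89  0.33 -0.4  -0.39 -0.6  -0.59]
 target [403 361  26] dxyz m [ 0.0591 -0.0008 -0.0211] w deg [ 0.03 -0.09 -0.11]
```

View pics/l9.png

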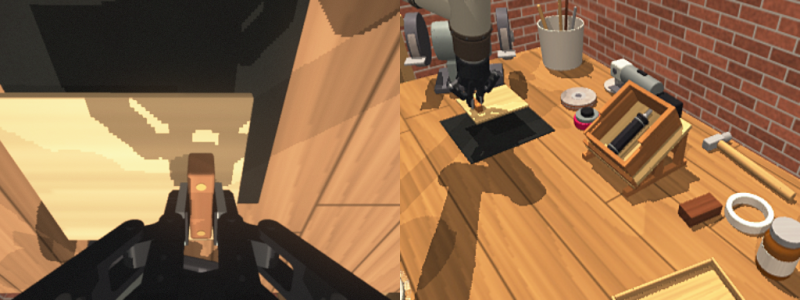

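View pics/sc9.png

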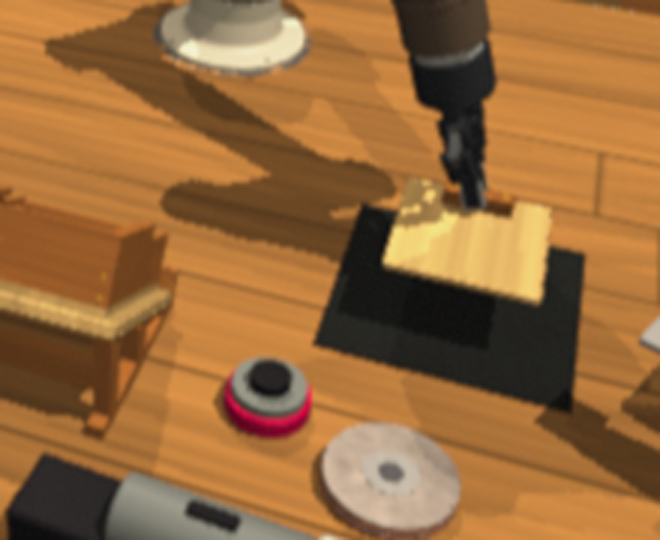

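The lid is level above the mat and well inside its edges. I'll lower it in two stages.

Request:
{"api": "arm_command", "payload": {"rows": [{"dx": 0.01, "dy": 0, "dz": -0.004, "wx": 0, "wy": 0, "wz": 0, "gripper": 1}, {"dx": 0.02, "dy": 0, "dz": -0.007, "wx": 0, "wy": 0, "wz": 0, "gripper": 1}, {"dx": 0.03, "dy": -0.001, "dz": -0.011, "wx": 0, "wy": 0, "wz": 0, "gripper": 1}, {"dx": 0.04, "dy": -0.001, "dz": -0.014, "wx": 0, "wy": 0, "wz": 0, "gripper": 1}, {"dx": 0.05, "dy": -0.001, "dz": -0.018, "wx": 0, "wy": 0, "wz": 0, "gripper": 1}, {"dx": 0.059, "dy": -0.001, "dz": -0.021, "wx": 0, "wy": 0, "wz": 0, "gripper": 1}, {"dx": 0.059, "dy": -0.001, "dz": -0.021, "wx": 0, "wy": 0, "wz": 0, "gripper": 1}, {"dx": 0.059, "dy": -0.001, "dz": -0.021, "wx": 0, "wy": 0, "wz": 0, "gripper": 1}]}}

```text
clock: 11.4
position: [403.7, 360.8, 26.4]
ee_rot: [-0.406, 0.406, 0.579, 0.579]
contact_force: [0.9, -0.8, -1.6]
gripper_width: 14.1
```

```bash
python3 look.py l10
python3 - <<'E'
from mp import *
delta([403,361,16.5],lidT(-20))
E
```

```text
t 11.4 pos [403.7 360.8  26.4] inbox [-257.9  352.4   87.1] tool x in box [-0.474  0.341 -0.812] y [-0.865 -0.009  0.501] F [ 0.9 -0.8 -1.6] w 14.1 j [ 0.87  0.43 -0.42 -0.48 -0.5  -0.47]
 target [403.  361.   16.5] dxyz m [ 0.01    0.0008 -0.0038] w deg [ 0.02 -0.   -0.02]
```

View pics/l10.png

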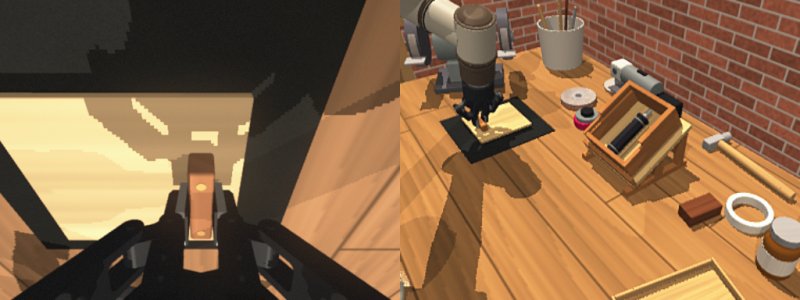

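Request:
{"api": "arm_command", "payload": {"rows": [{"dx": 0.002, "dy": 0, "dz": -0.001, "wx": 0, "wy": 0, "wz": 0, "gripper": 1}, {"dx": 0.004, "dy": 0, "dz": -0.0015, "wx": 0, "wy": 0, "wz": 0, "gripper": 1}, {"dx": 0.006, "dy": 0, "dz": -0.002, "wx": 0, "wy": 0, "wz": 0, "gripper": 1}, {"dx": 0.008, "dy": 0, "dz": -0.003, "wx": 0, "wy": 0, "wz": 0, "gripper": 1}, {"dx": 0.009, "dy": 0, "dz": -0.0035, "wx": 0, "wy": 0, "wz": 0, "gripper": 1}, {"dx": 0.009, "dy": 0, "dz": -0.0035, "wx": 0, "wy": 0, "wz": 0, "gripper": 1}, {"dx": 0.009, "dy": 0, "dz": -0.0035, "wx": 0, "wy": 0, "wz": 0, "gripper": 1}, {"dx": 0.009, "dy": 0, "dz": -0.0035, "wx": 0, "wy": 0, "wz": 0, "gripper": 1}]}}

```text
clock: 12.3
position: [403.9, 360.9, 17.6]
ee_rot: [-0.406, 0.406, 0.579, 0.579]
contact_force: [-0.3, -0.5, -1.1]
gripper_width: 14.4
```

Request:
{"api": "arm_command", "payload": {"rows": [{"dx": 0.0005, "dy": 0, "dz": -0.0002, "wx": 0, "wy": 0, "wz": 0, "gripper": 1}, {"dx": 0.001, "dy": 0, "dz": -0.0003, "wx": 0, "wy": 0, "wz": 0, "gripper": 1}, {"dx": 0.0015, "dy": 0, "dz": -0.0005, "wx": 0, "wy": 0, "wz": 0, "gripper": 1}, {"dx": 0.002, "dy": 0, "dz": -0.0006, "wx": 0, "wy": 0, "wz": 0, "gripper": 1}, {"dx": 0.002, "dy": 0, "dz": -0.0006, "wx": 0, "wy": 0, "wz": 0, "gripper": 1}, {"dx": 0.002, "dy": 0, "dz": -0.0006, "wx": 0, "wy": 0, "wz": 0, "gripper": 1}, {"dx": 0.002, "dy": 0, "dz": -0.0006, "wx": 0, "wy": 0, "wz": 0, "gripper": 1}, {"dx": 0.002, "dy": 0, "dz": -0.0006, "wx": 0, "wy": 0, "wz": 0, "gripper": 1}]}}

```text
clock: 13.1
position: [403.9, 361.1, 16.7]
ee_rot: [-0.406, 0.405, 0.58, 0.579]
contact_force: [-2.3, -3.8, 7.0]
gripper_width: 14.4
```

It touches the mat with about 8 N. Now I'll release it.

Request:
{"api": "arm_command", "payload": {"rows": [{"dx": 0, "dy": 0, "dz": 0, "wx": 0, "wy": 0, "wz": 0, "gripper": 0}, {"dx": 0, "dy": 0, "dz": 0, "wx": 0, "wy": 0, "wz": 0, "gripper": -0.5}, {"dx": 0, "dy": 0, "dz": 0, "wx": 0, "wy": 0, "wz": 0, "gripper": -1}, {"dx": 0, "dy": 0, "dz": 0, "wx": 0, "wy": 0, "wz": 0, "gripper": -1}, {"dx": 0, "dy": 0, "dz": 0, "wx": 0, "wy": 0, "wz": 0, "gripper": -1}, {"dx": -0.005, "dy": 0, "dz": 0.002, "wx": 0, "wy": 0, "wz": 0, "gripper": -1}, {"dx": -0.01, "dy": 0, "dz": 0.004, "wx": 0, "wy": 0, "wz": 0, "gripper": -1}, {"dx": -0.018, "dy": 0, "dz": 0.006, "wx": 0, "wy": 0, "wz": 0, "gripper": -1}]}}

```text
clock: 13.9
position: [403.9, 360.5, 36.0]
ee_rot: [-0.406, 0.405, 0.58, 0.579]
contact_force: [0.7, -0.3, 0.2]
gripper_width: 85.8
```

```bash
python3 look.py l11
```

```text
t 13.9 pos [403.9 360.5  36. ] inbox [-252.9  352.1   95.3] tool x in box [-0.473  0.343 -0.812] y [-0.866 -0.01   0.5  ] F [ 0.7 -0.3  0.2] w 85.8 j [ 0.87  0.42 -0.42 -0.47 -0.51 -0.48]
```

View pics/l11.png

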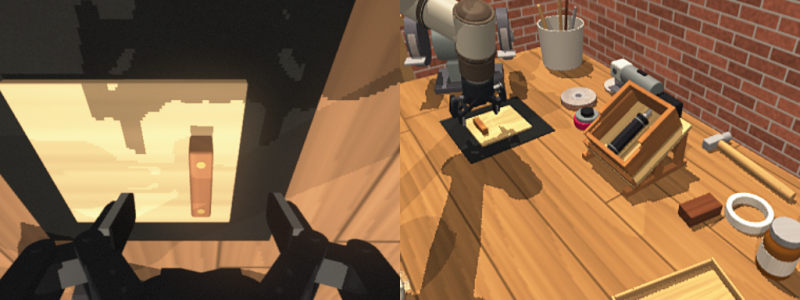

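```bash
cat > t2.py <<'E'
from mp import *
s=arm.read_state(); q0=s["joints"]
B2=lambda yaw:R.from_euler("z",yaw,degrees=True).as_matrix()
trc=np.array([472,-347])
def hT(B,sgn,phi): return ph(cols(-B[:,2],sgn*B[:,1]),phi)
if __name__=="__main__":
  for sgn in (1,-1):
   for phi in (-30,-25,-20,-15,-10,10,15,20,30):
    q=q0; e0=[];J=[]
    for (x,z) in [(-20,120),(-20,60),(-20,21),(-20,80),(-20,140)]:
        q,e,a=ik(b2w(p,(x,0,z))[0],hT(Rb,sgn,phi),q); e0.append(max(e,a)); J.append(q.round(2).tolist())
    out=[]
    for yaw in (-10.7,169.3):
        qq,es=q,[]
        for P in ([472,-347,120],[472,-347,16]):
            qq,e,a=ik(np.array(P,float),hT(B2(yaw),sgn,phi),qq); es.append(max(e,a))
        out.append((yaw,round(max(es),1),qq.round(2).tolist()))
    print(sgn,phi,np.round(max(e0),1),J[2],out)
E
python3 t2.py
```

```text
1 -30 0.0 [-0.36, 0.5, -0.7, -2.67, -0.71, 1.38] [(-10.7, np.float64(0.0), [-0.51, 0.46, -0.42, -0.71, -0.24, -0.6]), (169.3, np.float64(0.0), [-0.32, 0.78, 0.0, 0.07, -1.31, 1.67])]
1 -25 2.3 [-0.33, 0.45, -0.62, -2.58, -0.5, 1.25] [(-10.7, np.float64(0.0), [-0.44, 0.47, -0.46, -0.45, -0.25, -0.9]), (169.3, np.float64(0.0), [-0.33, 0.74, -0.06, 0.06, -1.21, 1.68])]
1 -20 6.9 [-0.25, 0.4, -0.49, -2.33, -0.25, 0.93] [(-10.7, np.float64(0.0), [-0.41, 0.48, -0.47, -0.26, -0.29, -1.11]), (169.3, np.float64(0.0), [-0.33, 0.7, -0.11, 0.06, -1.11, 1.68])]
1 -15 10.7 [-0.21, 0.39, -0.45, -2.29, -0.16, 0.86] [(-10.7, np.float64(29.7), [-0.91, 0.48, -0.73, -3.16, -0.16, 2.26]), (169.3, np.float64(0.0), [-0.34, 0.66, -0.17, 0.05, -1.01, 1.69])]
1 -10 12.5 [-0.25, 0.4, -0.55, -2.7, -0.16, 1.31] [(-10.7, np.float64(32.5), [-0.91, 0.48, -0.73, -3.16, -0.16, 2.28]), (169.3, np.float64(0.0), [-0.34, 0.62, -0.22, 0.03, -0.9, 1.7])]
1 10 0.0 [0.3, 0.41, -0.54, 0.35, -0.31, -2.19] [(-10.7, np.float64(0.0), [-0.34, 0.62, -0.22, 0.03, -0.9, -1.44]), (169.3, np.float64(0.0), [-0.38, 0.51, -0.43, -0.07, -0
[... 1520 characters left out ...]
 3.1] [(-10.7, np.float64(0.0), [-0.38, 0.51, -0.43, -0.07, -0.47, 1.82]), (169.3, np.float64(36.6), [-0.69, 0.46, -0.87, 2.05, -0.16, 3.1])]
-1 15 12.9 [-0.05, 0.38, -0.34, -1.52, -0.16, 3.1] [(-10.7, np.float64(0.0), [-0.39, 0.49, -0.46, -0.14, -0.37, 1.9]), (169.3, np.float64(40.7), [-0.69, 0.47, -0.87, 2.05, -0.16, 3.1])]
-1 20 9.2 [-0.05, 0.38, -0.34, -1.52, -0.16, 3.1] [(-10.7, np.float64(0.0), [-0.41, 0.48, -0.47, -0.26, -0.29, 2.03]), (169.3, np.float64(45.0), [-0.69, 0.47, -0.87, 2.05, -0.16, 3.1])]
-1 30 13.7 [-0.06, 0.38, -0.34, -1.53, -0.16, 3.1] [(-10.7, np.float64(0.0), [-0.51, 0.46, -0.42, -0.71, -0.24, 2.55]), (169.3, np.float64(53.8), [-0.69, 0.47, -0.87, 2.05, -0.16, 3.1])]
```

Run:
```python
from t2 import *
A=R.from_quat(s["ee_rot"]); B=R.from_matrix(hT(Rb,-1,-15))
print((A.inv()*B).as_rotvec(degrees=True))
P=b2w(p,(-20,0,140))[0]; print(P)
# waypoint: half rotation, raised
w=(A.inv()*B).as_rotvec()
M1=(A*R.from_rotvec(w*.5)).as_matrix()
q=s["joints"]
for f,pos in ((0.,[404,360,150]),(.5,[470,230,230]),(1.,P)):
    q,e,a=ik(np.array(pos),(A*R.from_rotvec(w*f)).as_matrix(),q); print(q.round(2),e,a)
delta([470,230,230],M1)
```

```text
[-90.46675921  27.53090956   4.19785722]
[580.16517702   6.85670023 191.24355653]
[ 0.89  0.24 -0.36 -0.33 -0.72 -0.66] 9.27537251276958e-09 3.0370768874341495e-09
[ 0.73  0.16 -0.29 -0.06 -0.99  0.08] 3.3855807575217775e-08 3.1348725069448066e-08
[ 0.34  0.22 -0.41  0.14 -0.69  1.13] 5.326996706297836e-09 3.121107618800148e-09
 target [470 230 230] dxyz m [-0.226  -0.0658 -0.0568] w deg [-45.23  13.77   2.1 ]
```

Request:
{"api": "arm_command", "payload": {"rows": [{"dx": -0.025, "dy": 0, "dz": 0, "wx": 0, "wy": 0, "wz": 0, "gripper": -1}, {"dx": -0.06, "dy": 0, "dz": 0, "wx": 0, "wy": 0, "wz": 0, "gripper": -1}, {"dx": -0.095, "dy": -0.01, "dz": -0.01, "wx": -8, "wy": 2, "wz": 0.5, "gripper": -1}, {"dx": -0.13, "dy": -0.025, "dz": -0.02, "wx": -16, "wy": 5, "wz": 1, "gripper": -1}, {"dx": -0.165, "dy": -0.04, "dz": -0.035, "wx": -24, "wy": 7, "wz": 1, "gripper": -1}, {"dx": -0.195, "dy": -0.05, "dz": -0.045, "wx": -32, "wy": 10, "wz": 1.5, "gripper": -1}, {"dx": -0.215, "dy": -0.06, "dz": -0.052, "wx": -39, "wy": 12, "wz": 2, "gripper": -1}, {"dx": -0.226, "dy": -0.066, "dz": -0.057, "wx": -45, "wy": 13.8, "wz": 2, "gripper": -1}]}}

```text
clock: 14.8
position: [471.5, 229.3, 232.2]
ee_rot: [0.656, -0.221, -0.647, -0.319]
contact_force: [-0.1, -0.4, -0.0]
gripper_width: 85.3
```

Run:
```python
from t2 import *
st()
delta(b2w(p,(-20,0,140))[0],hT(Rb,-1,-15))
```

```text
t 14.8 pos [471.5 229.3 232.2] inbox [-95.3 221.5 230.8] tool x in box [-0.44   0.123 -0.889] y [-0.67  -0.704  0.234] F [-0.1 -0.4 -0. ] w 85.3 j [ 0.73  0.16 -0.29 -0.06 -0.99  0.08]
 target [580.2   6.9 191.2] dxyz m [ 0.0204  0.0842 -0.2355] w deg [-45.28  13.5    2.26]
```

Request:
{"api": "arm_command", "payload": {"rows": [{"dx": 0, "dy": 0.01, "dz": -0.028, "wx": -6, "wy": 2, "wz": 0.3, "gripper": -1}, {"dx": 0, "dy": 0.022, "dz": -0.062, "wx": -13, "wy": 4, "wz": 0.6, "gripper": -1}, {"dx": 0.005, "dy": 0.036, "dz": -0.1, "wx": -20, "wy": 6, "wz": 1, "gripper": -1}, {"dx": 0.01, "dy": 0.05, "dz": -0.14, "wx": -27, "wy": 8, "wz": 1.3, "gripper": -1}, {"dx": 0.014, "dy": 0.064, "dz": -0.178, "wx": -34, "wy": 10, "wz": 1.7, "gripper": -1}, {"dx": 0.018, "dy": 0.076, "dz": -0.21, "wx": -41, "wy": 12, "wz": 2, "gripper": -1}, {"dx": 0.02, "dy": 0.084, "dz": -0.2355, "wx": -45.3, "wy": 13.5, "wz": 2.3, "gripper": -1}, {"dx": 0.02, "dy": 0.084, "dz": -0.2355, "wx": -45.3, "wy": 13.5, "wz": 2.3, "gripper": -1}]}}

```text
clock: 15.6
position: [579.6, 4.5, 190.4]
ee_rot: [0.793, -0.005, -0.61, -0.003]
contact_force: [0.1, -0.7, -0.0]
gripper_width: 85.6
```

```bash
cat > look2.py <<'E'
from t2 import *
import sys
st()
s=arm.read_state();d=get_image("wrist");C=cam("wrist",d,s);im=d["img"].copy()
def box3(x0,x1,y0,y1,z0,z1,c):
    import itertools
    V=[(x,y,z) for x in(x0,x1) for y in(y0,y1) for z in(z0,z1)]
    q=proj(C,b2w(p,V)).astype(int).tolist()
    for i in range(8):
        for j in (1,2,4):
            if not i&j: cv2.line(im,q[i],q[i|j],c,1)
box3(-76,34,-15,15,12,42,(0,255,0))
cv2.imwrite(f"pics/{sys.argv[1]}.png",im[:,:,::-1])
r=models.cut_out("wrist","handle"); print([(x["conf"],x["extent"]) for x in r[:2]])
E
python3 look2.py h1
```

```text
t 15.6 pos [579.6   4.5 190.4] inbox [-20.9  -2.4 139.5] tool x in box [-0.261 -0.002 -0.965] y [-0.002 -1.     0.003] F [ 0.1 -0.7 -0. ] w 85.6 j [ 0.33  0.22 -0.41  0.14 -0.69  1.13]
[(0.81, [227.7, 38.3, 280.1, 216.3]), (0.6, [1.4, 49.6, 15.8, 117.6])]
```

View pics/h1.png

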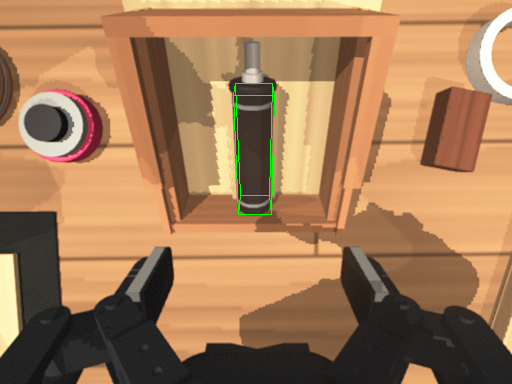

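The overlay matches the handle's grip (u 235-275, v 83-215). Going down along the mouth axis.

Run:
```python
from t2 import *
for z in (80,45,21): delta(b2w(p,(-20,0,z))[0],hT(Rb,-1,-15))
```

```text
target [610.2   6.6 139.3] dxyz m [ 0.0583 -0.0002 -0.0156] w deg [-0.1   0.04 -0.04]
 target [627.7   6.4 109. ] dxyz m [ 0.0921 -0.0003 -0.0247] w deg [-0.1   0.04 -0.04]
 target [639.7   6.3  88.2] dxyz m [ 0.1153 -0.0003 -0.0309] w deg [-0.1   0.04 -0.04]
```

Request:
{"api": "arm_command", "payload": {"rows": [{"dx": 0.014, "dy": 0, "dz": -0.004, "wx": 0, "wy": 0, "wz": 0, "gripper": -1}, {"dx": 0.028, "dy": 0, "dz": -0.008, "wx": 0, "wy": 0, "wz": 0, "gripper": -1}, {"dx": 0.042, "dy": 0, "dz": -0.011, "wx": 0, "wy": 0, "wz": 0, "gripper": -1}, {"dx": 0.056, "dy": 0, "dz": -0.015, "wx": 0, "wy": 0, "wz": 0, "gripper": -1}, {"dx": 0.07, "dy": 0, "dz": -0.019, "wx": 0, "wy": 0, "wz": 0, "gripper": -1}, {"dx": 0.082, "dy": 0, "dz": -0.022, "wx": 0, "wy": 0, "wz": 0, "gripper": -1}, {"dx": 0.092, "dy": 0, "dz": -0.025, "wx": 0, "wy": 0, "wz": 0, "gripper": -1}, {"dx": 0.092, "dy": 0, "dz": -0.025, "wx": 0, "wy": 0, "wz": 0, "gripper": -1}]}}

```text
clock: 16.5
position: [627.9, 5.9, 107.3]
ee_rot: [0.792, -0.005, -0.61, -0.003]
contact_force: [-0.9, -0.4, 0.8]
gripper_width: 85.2
```

```bash
python3 look2.py h2;python3 - <<'E'
from t2 import *
for z in (45,21): delta(b2w(p,(-20,0,z))[0],hT(Rb,-1,-15))
E
```

```text
t 16.5 pos [627.9   5.9 107.3] inbox [-20.7  -0.6  43.4] tool x in box [-0.262 -0.002 -0.965] y [-0.001 -1.     0.002] F [-0.9 -0.4  0.8] w 85.2 j [ 0.3   0.4  -0.41  0.16 -0.52  1.13]
[(0.9, [214.7, 84.8, 290.7, 309.7])]
 target [627.7   6.4 109. ] dxyz m [-0.     -0.0004  0.0004] w deg [-0.11  0.05 -0.05]
 target [639.7   6.3  88.2] dxyz m [ 0.0232 -0.0004 -0.0058] w deg [-0.11  0.05 -0.05]
```

View pics/h2.png

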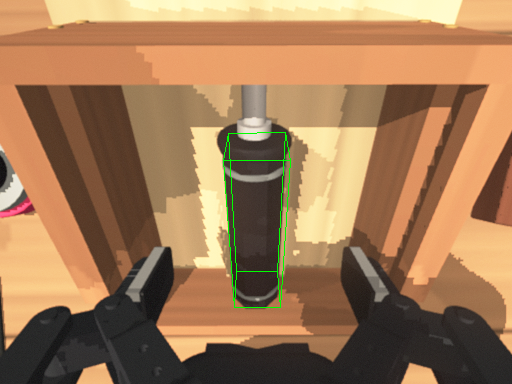

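Request:
{"api": "arm_command", "payload": {"rows": [{"dx": 0.005, "dy": 0, "dz": -0.001, "wx": 0, "wy": 0, "wz": 0, "gripper": -1}, {"dx": 0.01, "dy": 0, "dz": -0.003, "wx": 0, "wy": 0, "wz": 0, "gripper": -1}, {"dx": 0.015, "dy": 0, "dz": -0.004, "wx": 0, "wy": 0, "wz": 0, "gripper": -1}, {"dx": 0.02, "dy": 0, "dz": -0.005, "wx": 0, "wy": 0, "wz": 0, "gripper": -1}, {"dx": 0.023, "dy": 0, "dz": -0.006, "wx": 0, "wy": 0, "wz": 0, "gripper": -1}, {"dx": 0.023, "dy": 0, "dz": -0.006, "wx": 0, "wy": 0, "wz": 0, "gripper": 0}, {"dx": 0.023, "dy": 0, "dz": -0.006, "wx": 0, "wy": 0, "wz": 0, "gripper": 0}, {"dx": 0.023, "dy": 0, "dz": -0.006, "wx": 0, "wy": 0, "wz": 0, "gripper": 0}]}}

```text
clock: 17.4
position: [639.9, 5.9, 88.4]
ee_rot: [0.793, -0.004, -0.609, -0.003]
contact_force: [0.2, -0.1, -0.3]
gripper_width: 44.0
```

```bash
python3 look2.py h3
```

```text
t 17.4 pos [639.9   5.9  88.4] inbox [-19.7  -0.4  21.1] tool x in box [-0.259 -0.001 -0.966] y [-0.002 -1.     0.001] F [ 0.2 -0.1 -0.3] w 44.0 j [ 0.3   0.44 -0.4   0.17 -0.49  1.13]
[(0.6, [211.7, 115.5, 297.3, 344.6]), (0.43, [0.9, 27.0, 511.0, 382.8])]
```

View pics/h3.png

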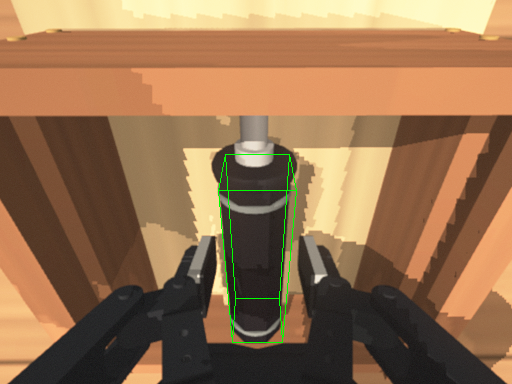

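The fingers straddle the grip and touch nothing. Closing.

Request:
{"api": "arm_command", "payload": {"rows": [{"dx": 0, "dy": 0, "dz": 0, "wx": 0, "wy": 0, "wz": 0, "gripper": 1}, {"dx": 0, "dy": 0, "dz": 0, "wx": 0, "wy": 0, "wz": 0, "gripper": 1}, {"dx": 0, "dy": 0, "dz": 0, "wx": 0, "wy": 0, "wz": 0, "gripper": 1}, {"dx": 0, "dy": 0, "dz": 0, "wx": 0, "wy": 0, "wz": 0, "gripper": 1}, {"dx": 0, "dy": 0, "dz": 0, "wx": 0, "wy": 0, "wz": 0, "gripper": 1}, {"dx": 0, "dy": 0, "dz": 0, "wx": 0, "wy": 0, "wz": 0, "gripper": 1}, {"dx": 0, "dy": 0, "dz": 0, "wx": 0, "wy": 0, "wz": 0, "gripper": 1}, {"dx": 0, "dy": 0, "dz": 0, "wx": 0, "wy": 0, "wz": 0, "gripper": 1}]}}

```text
clock: 18.3
position: [639.7, 6.0, 88.1]
ee_rot: [0.793, -0.004, -0.609, -0.003]
contact_force: [-1.3, 1.7, 2.0]
gripper_width: 28.4
```

Run:
```python
from t2 import *
st()
s=arm.read_state();b=Rb.T@(s["position"]-tb)
delta(b2w(p,b+[1.5,0,6])[0],hT(Rb,-1,-15));delta(b2w(p,b+[3,0,110])[0],hT(Rb,-1,-15))
```

```text
t 18.3 pos [639.7   6.   88.1] inbox [-20.   -0.3  20.9] tool x in box [-0.26  -0.001 -0.966] y [-0.001 -1.     0.001] F [-1.3  1.7  2. ] w 28.4 j [ 0.3   0.44 -0.4   0.17 -0.49  1.13]
 target [638.   6.  94.] dxyz m [-0.0062  0.      0.0001] w deg [-0.1   0.07 -0.05]
 target [587.3   6.5 184.8] dxyz m [-1.07e-01  1.00e-04  2.57e-02] w deg [-0.1   0.07 -0.05]
```

Closed at 28.4 mm on the 30 mm grip. Lifting along the mouth axis.

Request:
{"api": "arm_command", "payload": {"rows": [{"dx": -0.006, "dy": 0, "dz": 0, "wx": 0, "wy": 0, "wz": 0, "gripper": 1}, {"dx": -0.016, "dy": 0, "dz": 0.003, "wx": 0, "wy": 0, "wz": 0, "gripper": 1}, {"dx": -0.03, "dy": 0, "dz": 0.006, "wx": 0, "wy": 0, "wz": 0, "gripper": 1}, {"dx": -0.048, "dy": 0, "dz": 0.011, "wx": 0, "wy": 0, "wz": 0, "gripper": 1}, {"dx": -0.066, "dy": 0, "dz": 0.015, "wx": 0, "wy": 0, "wz": 0, "gripper": 1}, {"dx": -0.084, "dy": 0, "dz": 0.02, "wx": 0, "wy": 0, "wz": 0, "gripper": 1}, {"dx": -0.1, "dy": 0, "dz": 0.024, "wx": 0, "wy": 0, "wz": 0, "gripper": 1}, {"dx": -0.107, "dy": 0, "dz": 0.026, "wx": 0, "wy": 0, "wz": 0, "gripper": 1}]}}

```text
clock: 19.1
position: [586.7, 6.7, 187.5]
ee_rot: [0.794, -0.004, -0.608, -0.003]
contact_force: [-0.2, -0.0, -1.0]
gripper_width: 28.6
```

```bash
python3 look.py h4
python3 - <<'E'
from t2 import *
T=hT(B2(-10.7),-1,-15)
q=arm.read_state()["joints"]
for P in ([530,-120,250],[472,-347,150],[472,-347,16]):
    q,e,a=ik(np.array(P,float),T,q); print(q.round(2),round(e,1),round(a,1))
delta([530,-130,250],T);
E
```

```text
t 19.1 pos [586.7   6.7 187.5] inbox [-1.620e+01 -1.000e-01  1.334e+02] tool x in box [-0.257  0.    -0.966] y [-0.002 -1.     0.   ] F [-0.2 -0.  -1. ] w 28.6 j [ 0.33  0.24 -0.4   0.14 -0.68  1.13]
[ 0.04  0.37  0.03 -0.06 -1.49  1.35] 0.0 0.0
[-0.34  0.51 -0.05  0.04 -1.28  1.7 ] 0.0 0.0
[-0.34  0.66 -0.17  0.05 -1.01  1.69] 0.0 0.0
 target [ 530 -130  250] dxyz m [-0.0758  0.1373  0.0371] w deg [ 10.22 -30.01   0.04]
```

View pics/h4.png

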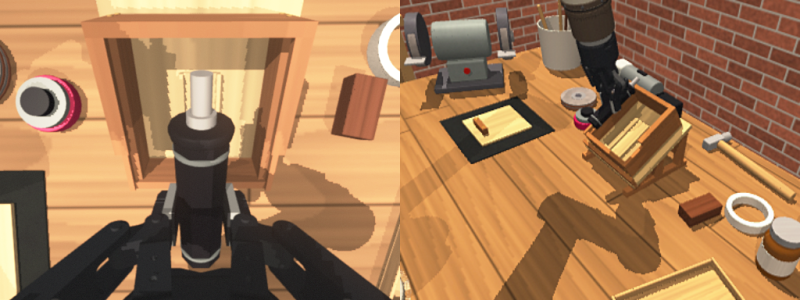

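The handle is out of the box and held firmly, stud up. I'll level it and move toward the tray.

Request:
{"api": "arm_command", "payload": {"rows": [{"dx": -0.02, "dy": 0.005, "dz": 0, "wx": 0, "wy": 0, "wz": 0, "gripper": 1}, {"dx": -0.035, "dy": 0.02, "dz": 0.005, "wx": 1, "wy": -4, "wz": 0, "gripper": 1}, {"dx": -0.048, "dy": 0.045, "dz": 0.012, "wx": 3, "wy": -10, "wz": 0, "gripper": 1}, {"dx": -0.06, "dy": 0.075, "dz": 0.02, "wx": 5.5, "wy": -16, "wz": 0, "gripper": 1}, {"dx": -0.068, "dy": 0.1, "dz": 0.028, "wx": 7.5, "wy": -22, "wz": 0, "gripper": 1}, {"dx": -0.074, "dy": 0.122, "dz": 0.034, "wx": 9, "wy": -27, "wz": 0, "gripper": 1}, {"dx": -0.076, "dy": 0.137, "dz": 0.037, "wx": 10.2, "wy": -30, "wz": 0, "gripper": 1}, {"dx": -0.076, "dy": 0.137, "dz": 0.037, "wx": 10.2, "wy": -30, "wz": 0, "gripper": 1}]}}

```text
clock: 20.0
position: [530.6, -131.5, 248.2]
ee_rot: [-0.605, 0.058, 0.791, 0.075]
contact_force: [-0.6, -0.2, -1.7]
gripper_width: 28.3
```

```bash
python3 look.py h5
python3 - <<'E'
from t2 import *
d=get_image("side"); C=cam("side",d); r=models.cut_out("side","tray"); m=r[0]["mask"].astype(np.uint8)
im=d["img"].copy(); cs,_=cv2.findContours(m,0,1); cv2.drawContours(im,cs,-1,(255,0,0),1)
for z in(6,26):
  pts=np.array([[x,y,0] for x,y in((106,71),(-106,71),(-106,-71),(106,-71))])@B2(-10.7).T+[472,-347,z]
  cv2.polylines(im,[proj(C,pts).astype(int)],True,(0,255,0),1)
cv2.imwrite("pics/tr.png",cv2.resize(im,(768,576))[:,:,::-1])
d=get_image("scene"); C=cam("scene",d);im=d["img"].copy()
for z in(0,26):
  pts=np.array([[x,y,0] for x,y in((106,71),(-106,71),(-106,-71),(106,-71))])@B2(-10.7).T+[472,-347,z]
  cv2.polylines(im,[proj(C,pts).astype(int)],True,(0,255,0),1)
cv2.imwrite("pics/tr2.png",cv2.resize(im[130:220,130:240],None,fx=5,fy=5)[:,:,::-1])
T=hT(B2(-10.7),-1,-15); delta([472,-347,110],T)
E
```

```text
t 20.0 pos [ 530.6 -131.5  248.2] inbox [ -33.4 -138.8  213.5] tool x in box [-0.705  0.047 -0.707] y [-0.156 -0.984  0.09 ] F [-0.6 -0.2 -1.7] w 28.3 j [ 0.02  0.38  0.04 -0.06 -1.49  1.37]
 target [ 472 -347  110] dxyz m [ 0.1395  0.2251 -0.0201] w deg [ 0.09 -0.02  0.03]
```

View pics/tr.png

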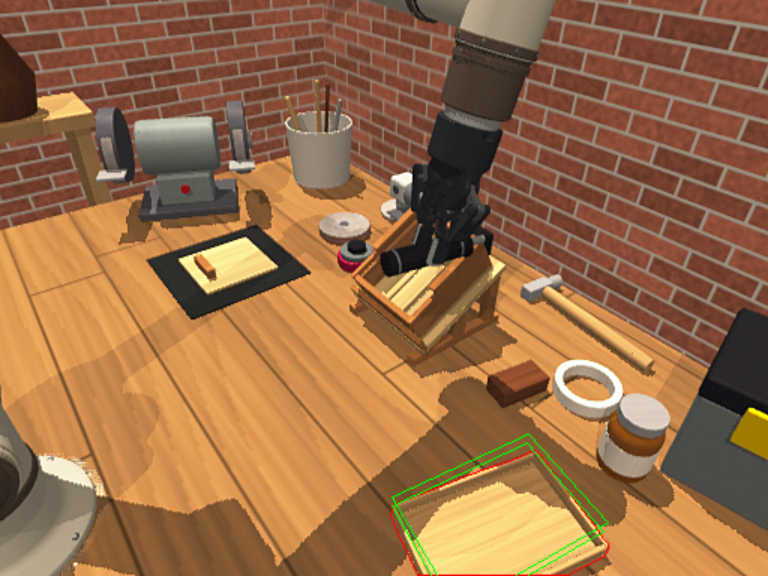

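View pics/tr2.png

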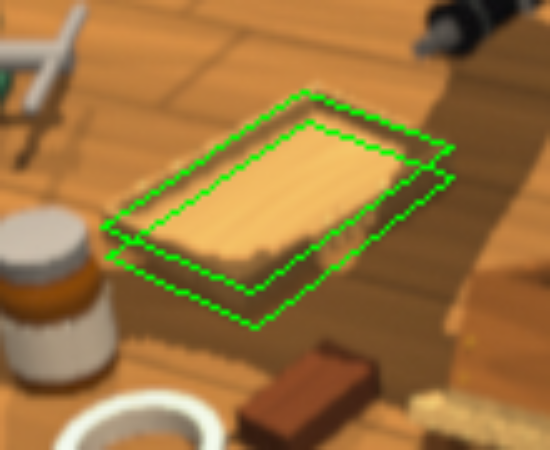

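View pics/h5.png

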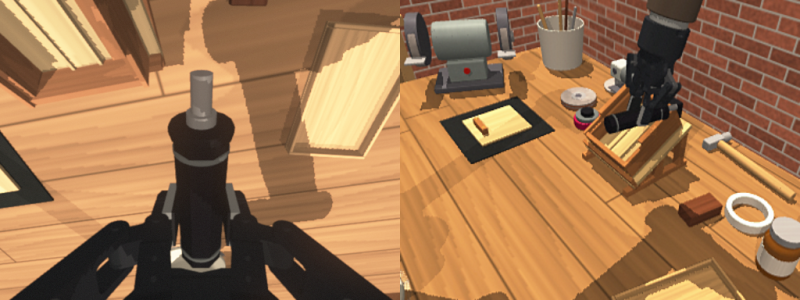

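Run:
```python
from t2 import *
d=get_image("side"); C=cam("side",d)
im=d["img"]; cv2.imwrite("pics/trs.png",cv2.resize(im[290:384,250:420],None,fx=4.5,fy=4.5,interpolation=2)[:,:,::-1])
d=get_image("scene"); im=d["img"]; cv2.imwrite("pics/trc.png",cv2.resize(im[140:200,145:230],None,fx=8,fy=8,interpolation=2)[:,:,::-1])
```

```text
(no output)
```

View pics/trs.png

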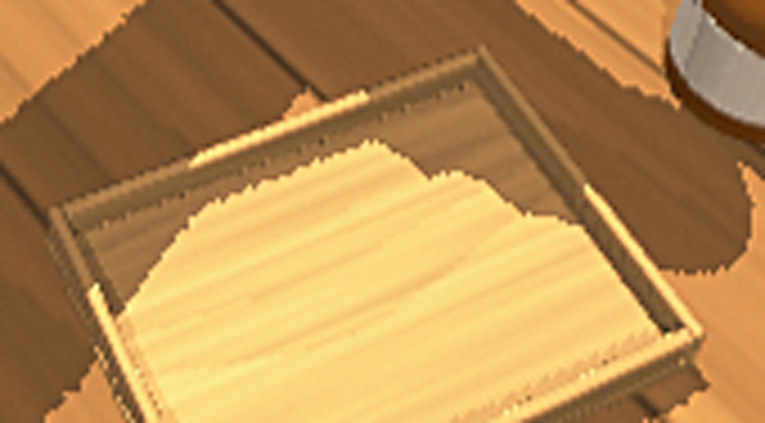

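View pics/trc.png

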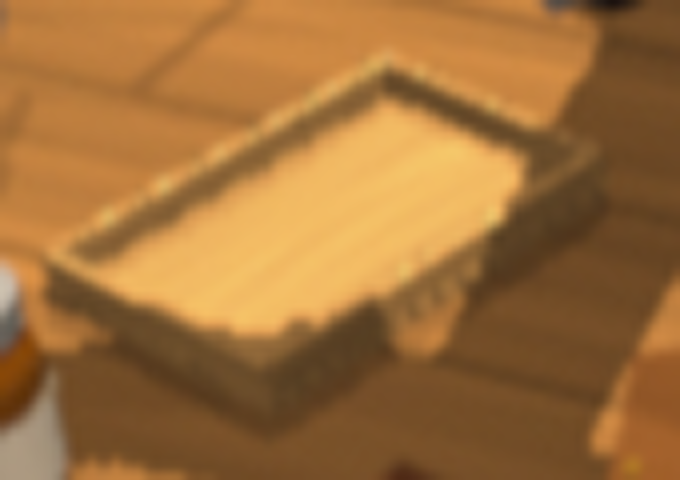

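Run:
```python
from t2 import *
Cs=cam("side",get_image("side"));Cc=cam("scene",get_image("scene"))
S=[((-106,71),(52,212)),((106,71),(481,48)),((106,-71),(703,335))]
K=[((-106,-71),(388,55)),((-106,71),(598,150)),((106,71),(268,375)),((106,-71),(50,258))]
ob=[(Cs,a,(u/4.5+250-.4,v/4.5+290-.4)) for a,(u,v) in S]+[(Cc,a,(u/8+145-.4,v/8+140-.4)) for a,(u,v) in K]
def res(t,o=ob):
    r=[]
    for C,a,uv in o:
        P=R.from_euler("z",t[2]).apply([a[0],a[1],26])+[t[0],t[1],0]; r.append(proj(C,P)[0]-uv)
    return np.concatenate(r)
for o in (ob,ob[:3],ob[3:]):
    f=least_squares(res,[472,-347,-.18],args=(o,),x_scale=[10,10,.1]); print(f.x[:2],np.rad2deg(f.x[2]),f.fun.reshape(-1,2).round(1).tolist())
for o in ob: print(o[1],ray(o[0],o[2],26).round(1))
```

```text
[ 455.91489851 -358.67590458] -14.880426356781959 [[-1.8, -0.2], [0.3, -1.1], [1.2, -0.3], [-0.4, -0.5], [0.9, -0.4], [-0.4, -1.1], [-1.2, -0.9]]
[ 455.5406412  -359.08958565] -14.932338978894576 [[-1.8, -0.0], [0.4, -0.8], [1.3, 0.1]]
[ 459.17395545 -355.51794128] -14.41835482278344 [[-0.4, 0.1], [1.2, 0.1], [0.2, -0.3], [-1.0, -0.1]]
(-106, 71) [ 374.  -265.1   26. ]
(106, 71) [ 574.  -318.6   26. ]
(106, -71) [ 538.  -453.5   26. ]
(-106, -71) [ 337.7 -397.    26. ]
(-106, 71) [ 375.2 -264.7   26. ]
(106, 71) [ 581.1 -312.8   26. ]
(106, -71) [ 543.4 -447.1   26. ]
```

Run:
```python
from t2 import *
Cc=cam("scene",get_image("scene")); print("jar base",ray(Cc,(141,205),0).round())
T=hT(B2(-14.8),-1,-15); delta([456,-358,120],T)
q,e,a=ik(np.array([456,-358,17.]),T,arm.read_state()["joints"]); print(q.round(2),e,a)
```

```text
jar base [ 684. -392.    0.]
 target [ 456 -358  120] dxyz m [ 0.1338  0.2386 -0.0042] w deg [ 4.04 -0.04 -1.03]
[-0.37  0.65 -0.18  0.03 -1.01  1.66] 3.86200730451106e-12 2.3141323032266333e-12
```

Request:
{"api": "arm_command", "payload": {"rows": [{"dx": 0.005, "dy": 0.025, "dz": 0, "wx": 0.5, "wy": 0, "wz": 0, "gripper": 1}, {"dx": 0.015, "dy": 0.06, "dz": 0, "wx": 1, "wy": 0, "wz": -0.2, "gripper": 1}, {"dx": 0.035, "dy": 0.1, "dz": -0.001, "wx": 2, "wy": 0, "wz": -0.4, "gripper": 1}, {"dx": 0.06, "dy": 0.14, "dz": -0.002, "wx": 3, "wy": 0, "wz": -0.6, "gripper": 1}, {"dx": 0.085, "dy": 0.18, "dz": -0.003, "wx": 3.5, "wy": 0, "wz": -0.8, "gripper": 1}, {"dx": 0.11, "dy": 0.215, "dz": -0.004, "wx": 4, "wy": 0, "wz": -1, "gripper": 1}, {"dx": 0.134, "dy": 0.2386, "dz": -0.004, "wx": 4, "wy": 0, "wz": -1, "gripper": 1}, {"dx": 0.134, "dy": 0.2386, "dz": -0.004, "wx": 4, "wy": 0, "wz": -1, "gripper": 1}]}}

```text
clock: 21.3
position: [452.1, -359.0, 116.2]
ee_rot: [-0.601, 0.079, 0.789, 0.104]
contact_force: [0.3, -0.7, -1.9]
gripper_width: 28.3
```

```bash
cat > look3.py <<'E'
from t2 import *
import sys
st()
s=arm.read_state();d=get_image("wrist");C=cam("wrist",d,s);im=d["img"].copy()
for z,k in((6,(100,65)),(26,(106,71))):
  pts=np.array([[x,y,0] for x,y in((1,1),(-1,1),(-1,-1),(1,-1))])*[k[0],k[1],0]@B2(-14.8).T+[456,-358.5,z]
  cv2.polylines(im,[proj(C,pts).astype(int)],True,(0,255,0),1)
a=get_image("side")["img"][200:384,212:457]; a=cv2.resize(a,(512,384))
cv2.imwrite(f"pics/{sys.argv[1]}.png",cv2.resize(np.hstack([im,a]),(800,300),interpolation=cv2.INTER_AREA)[:,:,::-1])
T=hT(B2(-14.8),-1,-15); delta([456,-358,40],T);delta([456,-358,20],T)
E
python3 look3.py p1
```

```text
t 21.3 pos [ 452.1 -359.   116.2] inbox [-165.6 -366.9  137.4] tool x in box [-0.704  0.068 -0.707] y [-0.218 -0.968  0.124] F [ 0.3 -0.7 -1.9] w 28.3 j [-0.38  0.53 -0.1   0.03 -1.21  1.67]
 target [ 456 -358   40] dxyz m [ 0.0768 -0.0004 -0.021 ] w deg [-0.    0.   -0.02]
 target [ 456 -358   20] dxyz m [ 0.0961 -0.0004 -0.0262] w deg [-0.    0.   -0.02]
```

View pics/p1.png

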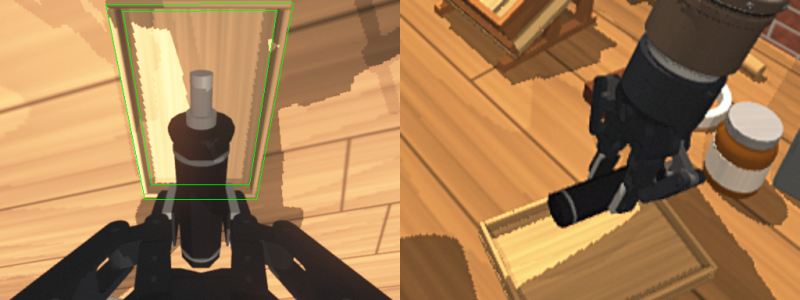

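```bash
sed -i 's/456,-358,40/448,-356,38/;s/456,-358,20/448,-356,18/' look3.py
python3 - <<'E'
from t2 import *
T=hT(B2(-14.8),-1,-15); delta([448,-356,38],T)
E
```

```text
target [ 448 -356   38] dxyz m [ 0.0809 -0.0003 -0.0136] w deg [-0.    0.   -0.02]
```

Request:
{"api": "arm_command", "payload": {"rows": [{"dx": 0.012, "dy": 0, "dz": -0.002, "wx": 0, "wy": 0, "wz": 0, "gripper": 1}, {"dx": 0.025, "dy": 0, "dz": -0.004, "wx": 0, "wy": 0, "wz": 0, "gripper": 1}, {"dx": 0.038, "dy": 0, "dz": -0.006, "wx": 0, "wy": 0, "wz": 0, "gripper": 1}, {"dx": 0.05, "dy": 0, "dz": -0.009, "wx": 0, "wy": 0, "wz": 0, "gripper": 1}, {"dx": 0.062, "dy": 0, "dz": -0.011, "wx": 0, "wy": 0, "wz": 0, "gripper": 1}, {"dx": 0.072, "dy": 0, "dz": -0.013, "wx": 0, "wy": 0, "wz": 0, "gripper": 1}, {"dx": 0.081, "dy": 0, "dz": -0.0136, "wx": 0, "wy": 0, "wz": 0, "gripper": 1}, {"dx": 0.081, "dy": 0, "dz": -0.0136, "wx": 0, "wy": 0, "wz": 0, "gripper": 1}]}}

```text
clock: 22.2
position: [446.8, -355.8, 36.3]
ee_rot: [-0.602, 0.078, 0.788, 0.103]
contact_force: [-0.4, -0.4, -1.6]
gripper_width: 28.7
```

```bash
python3 look3.py p2
```

```text
t 22.2 pos [ 446.8 -355.8   36.3] inbox [-210.2 -363.8   70.9] tool x in box [-0.702  0.065 -0.709] y [-0.214 -0.969  0.123] F [-0.4 -0.4 -1.6] w 28.7 j [-0.37  0.61 -0.19  0.03 -1.03  1.66]
 target [ 448 -356   38] dxyz m [-0.0001 -0.0004  0.0002] w deg [ 0.   -0.   -0.04]
 target [ 448 -356   18] dxyz m [ 0.0193 -0.0004 -0.005 ] w deg [ 0.   -0.   -0.04]
```

View pics/p2.png

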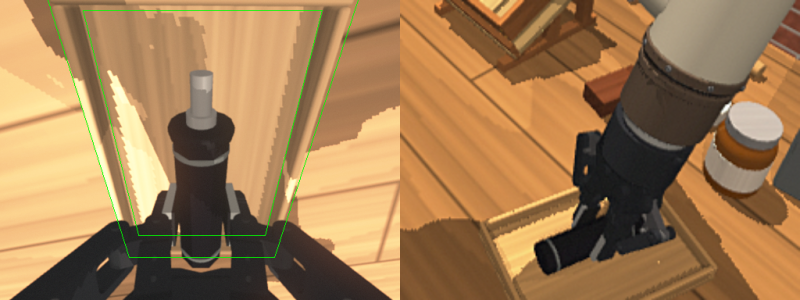

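Request:
{"api": "arm_command", "payload": {"rows": [{"dx": 0.004, "dy": 0, "dz": -0.001, "wx": 0, "wy": 0, "wz": 0, "gripper": 1}, {"dx": 0.008, "dy": 0, "dz": -0.002, "wx": 0, "wy": 0, "wz": 0, "gripper": 1}, {"dx": 0.012, "dy": 0, "dz": -0.003, "wx": 0, "wy": 0, "wz": 0, "gripper": 1}, {"dx": 0.015, "dy": 0, "dz": -0.004, "wx": 0, "wy": 0, "wz": 0, "gripper": 1}, {"dx": 0.017, "dy": 0, "dz": -0.0045, "wx": 0, "wy": 0, "wz": 0, "gripper": 1}, {"dx": 0.019, "dy": 0, "dz": -0.005, "wx": 0, "wy": 0, "wz": 0, "gripper": 1}, {"dx": 0.019, "dy": 0, "dz": -0.005, "wx": 0, "wy": 0, "wz": 0, "gripper": 1}, {"dx": 0.019, "dy": 0, "dz": -0.005, "wx": 0, "wy": 0, "wz": 0, "gripper": 1}]}}

```text
clock: 23.1
position: [448.0, -356.5, 18.2]
ee_rot: [-0.604, 0.079, 0.787, 0.102]
contact_force: [-0.2, -0.3, -1.8]
gripper_width: 28.5
```

Request:
{"api": "arm_command", "payload": {"rows": [{"dx": 0.001, "dy": 0, "dz": -0.0002, "wx": 0, "wy": 0, "wz": 0, "gripper": 1}, {"dx": 0.0015, "dy": 0, "dz": -0.0004, "wx": 0, "wy": 0, "wz": 0, "gripper": 1}, {"dx": 0.002, "dy": 0, "dz": -0.0005, "wx": 0, "wy": 0, "wz": 0, "gripper": 1}, {"dx": 0.002, "dy": 0, "dz": -0.0005, "wx": 0, "wy": 0, "wz": 0, "gripper": 1}, {"dx": 0.002, "dy": 0, "dz": -0.0005, "wx": 0, "wy": 0, "wz": 0, "gripper": 1}, {"dx": 0.002, "dy": 0, "dz": -0.0005, "wx": 0, "wy": 0, "wz": 0, "gripper": 1}, {"dx": 0.002, "dy": 0, "dz": -0.0005, "wx": 0, "wy": 0, "wz": 0, "gripper": 1}, {"dx": 0.002, "dy": 0, "dz": -0.0005, "wx": 0, "wy": 0, "wz": 0, "gripper": 1}]}}

```text
clock: 23.9
position: [447.9, -356.5, 16.5]
ee_rot: [-0.604, 0.079, 0.787, 0.102]
contact_force: [-0.8, 1.5, 4.3]
gripper_width: 28.5
```

The flange touches the floor. I'll release by opening part-way, then back out.

Request:
{"api": "arm_command", "payload": {"rows": [{"dx": 0, "dy": 0, "dz": 0, "wx": 0, "wy": 0, "wz": 0, "gripper": 0.1}, {"dx": 0, "dy": 0, "dz": 0, "wx": 0, "wy": 0, "wz": 0, "gripper": -0.3}, {"dx": 0, "dy": 0, "dz": 0, "wx": 0, "wy": 0, "wz": 0, "gripper": -0.3}, {"dx": 0, "dy": 0, "dz": 0, "wx": 0, "wy": 0, "wz": 0, "gripper": -0.3}, {"dx": 0, "dy": 0, "dz": 0, "wx": 0, "wy": 0, "wz": 0, "gripper": -0.3}, {"dx": -0.01, "dy": 0, "dz": 0, "wx": 0, "wy": 0, "wz": 0, "gripper": -0.3}, {"dx": -0.03, "dy": 0, "dz": 0, "wx": 0, "wy": 0, "wz": 0, "gripper": -0.3}, {"dx": -0.06, "dy": 0, "dz": 0, "wx": 0, "wy": 0, "wz": 0, "gripper": -0.3}]}}

```text
clock: 24.7
position: [462.1, -360.0, 74.4]
ee_rot: [-0.602, 0.078, 0.788, 0.102]
contact_force: [0.5, -0.3, -0.3]
gripper_width: 55.5
```

Request:
{"api": "arm_command", "payload": {"rows": [{"dx": -0.03, "dy": 0, "dz": 0, "wx": 0, "wy": 0, "wz": 0, "gripper": -0.3}, {"dx": -0.06, "dy": 0, "dz": 0, "wx": 0, "wy": 0, "wz": 0, "gripper": -0.3}, {"dx": -0.09, "dy": 0, "dz": 0, "wx": 0, "wy": 0, "wz": 0, "gripper": -0.3}, {"dx": -0.12, "dy": 0, "dz": 0, "wx": 0, "wy": 0, "wz": 0, "gripper": -0.3}, {"dx": -0.14, "dy": 0, "dz": 0, "wx": 0, "wy": 0, "wz": 0, "gripper": -0.3}, {"dx": -0.15, "dy": 0, "dz": 0, "wx": 0, "wy": 0, "wz": 0, "gripper": -0.3}, {"dx": -0.15, "dy": 0, "dz": 0, "wx": 0, "wy": 0, "wz": 0, "gripper": -0.3}, {"dx": -0.15, "dy": 0, "dz": 0, "wx": 0, "wy": 0, "wz": 0, "gripper": -0.3}]}}

```text
clock: 25.5
position: [499.5, -369.6, 218.2]
ee_rot: [-0.602, 0.078, 0.788, 0.103]
contact_force: [0.2, -0.3, -0.4]
gripper_width: 55.5
```

```bash
python3 look3.py p3
python3 - <<'E'
from t2 import *
d=get_image("side"); C=cam("side",d); im=d["img"].copy()
for q,z in (("lid",11),("mat",4),("tray",26),("handle",21)):
    r=models.cut_out("side",q)
    if r:
        m=r[0]["mask"].astype(np.uint8); ys,xs=np.nonzero(m); print(q,r[0]["conf"],ray(C,(xs.mean(),ys.mean()),z).round())
cv2.imwrite("pics/fin.png",cv2.resize(im,(768,576))[:,:,::-1])
E
```

```text
t 25.5 pos [ 499.5 -369.6  218.2] inbox [ -73.5 -377.1  202. ] tool x in box [-0.703  0.066 -0.708] y [-0.214 -0.969  0.123] F [ 0.2 -0.3 -0.4] w 55.5 j [-0.36  0.52  0.16  0.03 -1.47  1.67]
 target [ 448 -356   38] dxyz m [0.1873 0.     0.0036] w deg [-0.    0.36  0.04]
 target [ 448 -356   18] dxyz m [ 0.2066  0.     -0.0017] w deg [-0.    0.36  0.04]
lid 0.57 [445. 352.  11.]
mat 0.69 [431. 341.   4.]
tray 0.77 [ 460. -360.   26.]
handle 0.92 [ 452. -357.   21.]
```

View pics/p3.png

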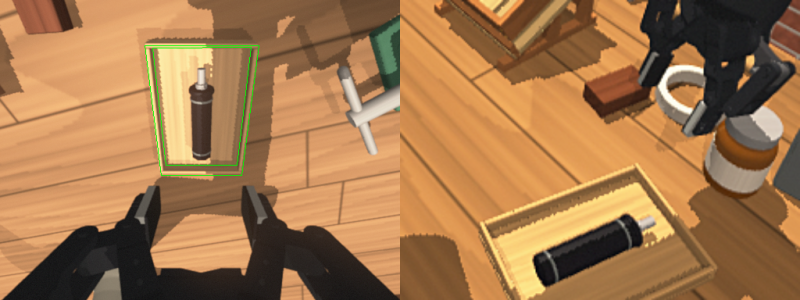

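View pics/fin.png

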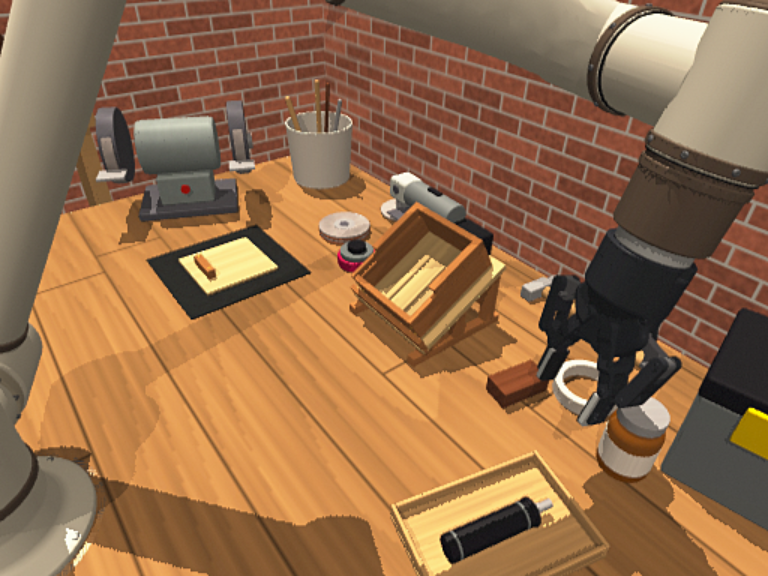

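Both pieces are down: the lid lies flat within the mat's edges with its cleat up (near (215, 265)), and the handle lies in the tray (near (495, 525)). The gripper is clear of everything.

Run:
```python
from h import *
print(arm.job_done(), arm.read_state()["clock"])
```

```text
the job is handed in; nothing more can be done
the job is handed in; nothing more can be done
```

The lid is on the mat and the handle is in the tray. I handed the job in shortly after the 25.5 s reading, well inside the 58 s limit; no verdict is reported.

- **Lid:** I gripped the cleat with the tool leaned 20° sideways, because a joint-5 limit blocked the straight approach. I then lifted the lid 6 mm over the lip, slid it out about 113 mm, and released it once it pressed lightly on the mat. The last side picture shows it flat, cleat up and inside the mat's edges, within about 10 mm of the mat's centre.
- **Handle:** I gripped it across its flats, lifted it out of the box's mouth, levelled it, and released it once it touched the tray floor. The last pictures show it lying flat in the tray, about 5 mm from the tray's centre and slightly skewed.
- **Other checks:** The gripper ended about 200 mm above the tray with no contact force. In the last pictures the other things on the bench look unmoved, but I did not measure them.

**Disagreements in the checks:**
- **Tray:** My first estimate of the tray's position was about 20 mm and 4° off. I measured it again from its corners in two cameras before placing the handle, and that fit matched the wrist picture.
- **Mat:** The final network mask put the mat's centre about 25 mm from my corner measurement, but the lid covers the middle of the mat there. I went by the corners.

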